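# Load the keyed sensor modules into the test fixture and lock its cover

### The arm

A 6-joint arm with a two-finger parallel gripper is mounted at the origin on the work surface. World frame = base frame: x ahead of the robot, y to its left, z up, the work surface at z = 0. Lengths are in m, angles in rad, forces in N, time in s.
With the tool pointing down it reaches from about 0.15 to 0.775 m from the base axis. Payload 6.1 kg.
Tool frame: the origin (TCP) lies midway between the tips of the shut fingers; the grasp point (between the pads) lies manip.grip_depth behind it (manip.grip_depth is the distance from the TCP to the grasp point, in m); z points along the fingers, y is the line along which they close (so a half turn about z gives the same grasp; the last joint's range is limited). The gripper opens to 85 mm and grips with 20 to 120 N. Pads are 22 mm wide; open, the fingers measure 114 mm over their backs; the gripper's body (76 mm by 85 mm) begins 54 mm behind the grasp point. The pads swing forward as they close: fully open they stand 13 mm farther back than shut.
Start: joints at [1.223, 0.126, -0.04, 1.405, 0, 1.571], TCP at [0.179, 0.494, 0.193] pointing down, gripper open.
Joint ranges: [-2.72, 2.72], [-0.95, 1.95], [-1.27, 1.35], [-1.78, 2.02], [-1.46, 1.47], [-3.14, 3.14]. Speed limits (rad/s): [2.39, 2.39, 3.01, 3.14, 3.14, 3.14].

### API

Orientations are given as a unit quaternion [x, y, z, w].
In Python, from cell import monitor, cams, order, manip gives the robot as it stands. The module is installed in compiled form; this text tells all that it offers.
- The arm moves only by the shell command python3 -m pendant 'ROWS'. ROWS is JSON, a list of rows, each a list of 5 numbers: the closure, from -1 (fully open) to 1 (shut), then the shift along the tool's x, y, z each as a share of 0.8 m, from -1 to 1, then the turn about the tool's z as a share of 90 degrees, from -1 to 1. In form: [[fingers, dx, dy, dz, turn], ...]. A call has 1 to 5 rows; each row shifts and turns the commanded pose from where the row before left it, along the tool's axes as they then stand; what a row does not reach is not made up. A row lasts 1/8 s, in which the tool goes at most 62.5 mm and 10.7 degrees, less where a joint would pass 70% of its speed; a pose out of reach is approached as far as the arm can. A call with a number of a shift or a turn outside -1 to 1 is refused whole. A call with a gripper value outside its range is refused whole. The fingers move at their own pace and stop on an object; the grip force is fixed at half the most. Time passes only in rows, so rows that do not move let the fingers close. It gives the time, the measured TCP pose, the force, the opening and the grip force at its end, in the units of the state.
- monitor.state(): the state, without advancing time (a new reading comes with each control period).
- cams.grab_frame(name): name is "scene" or "top" or "wrist"; returns a dict with "frame" (384x512x3 uint8, red, green, blue), "fov_y" (degrees; the focal length in pixels is half the picture's height over the tangent of half this angle, whatever the lens; pixels are square), "cx", "cy" (the principal point, pixels), "extrinsics" (4x4, takes a point from camera to world coordinates). Camera axes: x right, y down, z forward; pixel columns grow to the right and rows downward; lengths in m; the calibration is good to about 2 mm. A picture is of the moment at which its call begins. There is no depth.
- order.sign_off(): hands the job in; it is judged then, once.
The state is a dict: "t": time; "q": joint angles; "joint_vel": joint speeds; "joint_efforts": joint torques, N m; "tool_pos": TCP position; "orientation": TCP orientation; "wrist_force": force on the tool from outside, world axes, zero at the start; "torque": the same for the moment, N m; "gripper_width": finger opening in m; "gripper_force": force on a finger pad.
Only numpy, scipy, OpenCV 4.12 (cv2) and the standard library are available. Lean on these libraries where they do the work, as an engineer would, in place of code of your own. Each camera call takes 0.05 s, during which the arm holds its last target. There are 200 camera calls.

### The job

Turn the turnbutton clear and open the test fixture's clear cover, then set every sensor module lying on the bench fully home in a nest of its own, turned so that its key lug drops into the nest's notch. Close the cover fully and turn the turnbutton back across its edge to lock it. Never lift the cover while the turnbutton is still over it, nor turn the button across while the cover is up, and leave the flux tin, solder spool and meter where they are.

Things in the scene. Friction and masses are not known exactly. Their poses are not given: they have to be found in the camera images.
- cover (a joint): Clear hinged cover of the fixture, 6 mm plate, 147 mm from hinge to front edge, 310 mm wide, metal rim. rad: 0 = shut (level, underside 80 mm above the table, 6 mm above seated modules), grows as the front edge is lifted; stop at 1.8. Stiff friction hinge: stays at any angle, about 3 N at the tab moves it. Its front looks roughly to the robot.
- cover_tab (a point): Grip point on the cover's dark pull tab: 24 mm wide (along the hinge line), 10 mm thick, sticking out 50 mm from the front edge in the cover's plane. Point at mid width and thickness, 33 mm out from the edge, 180 mm from the hinge line. Pinched across its width from above, it turns between the fingers as the cover swings. Axes turn with the cover; y = hinge line.
- cover_hinge (a point): Point on the cover's hinge line straight behind the tab, 83 mm above the table. Fixed to the fixture, whose place and yaw vary. x = horizontally from the cover's front to its hinge, y = hinge line (on the left for the robot), z up. A positive turn about y lifts the cover.
- button (a joint): Turnbutton on a 14 mm post before the cover's front edge, 160 mm along y from the tab. rad, anticlockwise from above: 0 = bar parallel to the edge, clear of the cover; 1.57 = bar square to the edge, one end over the cover: locked. Below 0.35 is clear, above 1.2 locked. Stops 0 and 1.6; stays where left (0.06 N m). Bar 90 x 14 x 8 mm turns about its middle, top 96 mm above the table.
- button_fin (a point): On the turnbutton's axis, half-way up its grip, 114 mm above the table: an upright black fin along the bar, 40 mm long, 12 mm thick, 30 mm high (96 to 126 mm above the table). Axes turn with it: y along bar and fin, x across.
- nest0_seat (a point): Keyed nest: round grey well with black floor, bore 59 mm, wall 14 mm thick, 18 mm high (top 36 mm above the table), with one notch 16 mm wide right through the wall. Three alike, 100 mm apart under the cover, each at its own angle; any takes any module. Point on its axis, 46 mm above the table, where a fully seated module's centre comes. x: level, from axis to notch; z up.
- nest1_seat (a point): Keyed nest: round grey well with black floor, bore 59 mm, wall 14 mm thick, 18 mm high (top 36 mm above the table), with one notch 16 mm wide right through the wall. Three alike, 100 mm apart under the cover, each at its own angle; any takes any module. Point on its axis, 46 mm above the table, where a fully seated module's centre comes. x: level, from axis to notch; z up.
- nest2_seat (a point): Keyed nest: round grey well with black floor, bore 59 mm, wall 14 mm thick, 18 mm high (top 36 mm above the table), with one notch 16 mm wide right through the wall. Three alike, 100 mm apart under the cover, each at its own angle; any takes any module. Point on its axis, 46 mm above the table, where a fully seated module's centre comes. x: level, from axis to notch; z up.
- module0_c (a point): Sensor module, 2 or 3 present, absent ones always None: black base 56 mm across, 22 high, with a key lug at its foot, 12.4 wide, 16 high, standing out 14; on top a grey housing, 46 long (x) x 30 wide (y) x 34 high. In all 56 mm high, 0.13 kg. Point: its centre, 28 mm above its underside, 11 mm below the housing's middle. x to the lug (and the dark socket on top), z up.
- module1_c (a point): Sensor module, 2 or 3 present, absent ones always None: black base 56 mm across, 22 high, with a key lug at its foot, 12.4 wide, 16 high, standing out 14; on top a grey housing, 46 long (x) x 30 wide (y) x 34 high. In all 56 mm high, 0.13 kg. Point: its centre, 28 mm above its underside, 11 mm below the housing's middle. x to the lug (and the dark socket on top), z up.
- module2_c (a point): Sensor module, 2 or 3 present, absent ones always None: black base 56 mm across, 22 high, with a key lug at its foot, 12.4 wide, 16 high, standing out 14; on top a grey housing, 46 long (x) x 30 wide (y) x 34 high. In all 56 mm high, 0.13 kg. Point: its centre, 28 mm above its underside, 11 mm below the housing's middle. x to the lug (and the dark socket on top), z up.
- module3_c (a point): Sensor module, 2 or 3 present, absent ones always None: black base 56 mm across, 22 high, with a key lug at its foot, 12.4 wide, 16 high, standing out 14; on top a grey housing, 46 long (x) x 30 wide (y) x 34 high. In all 56 mm high, 0.13 kg. Point: its centre, 28 mm above its underside, 11 mm below the housing's middle. x to the lug (and the dark socket on top), z up.
- tin: Flux tin, closed, 48 mm in diameter, 18 mm high, among the modules; origin under its centre. Not part of the job.
- spool: Spool of solder standing on end, 60 mm in diameter, 50 mm high; origin under its centre. Not part of the job.
- meter: Hand multimeter lying on the bench, 150 x 75 x 35 mm; origin under its centre. Not part of the job.
Mind the look-alikes: they are no part of the job. Leave any blue look-alike of the part that bears module3_c alone.

How it is judged:
On the way, in this order (a step that is already met when the one before it is completed fails the run):
1. the turnbutton is turned clear (below 0.35 rad) and the cover opened (beyond 1.1 rad) (value of joint button below 0.35 rad and value of joint cover above 1.1 rad), for 0.2 s.
2. every module present is seated in a nest, lug in notch (((distance between module0_c and nest0_seat below 0.006 m and angle between the x axis of module0_c and the x axis of nest0_seat, either way round below 0.12 rad and angle between module0_c's own z axis and vertical below 0.07 rad) or (distance between module0_c and nest1_seat below 0.006 m and angle between the x axis of module0_c and the x axis of nest1_seat, either way round below 0.12 rad and angle between module0_c's own z axis and vertical below 0.07 rad) or (distance between module0_c and nest2_seat below 0.006 m and angle between the x axis of module0_c and the x axis of nest2_seat, either way round below 0.12 rad and angle between module0_c's own z axis and vertical below 0.07 rad)) and ((distance between module1_c and nest0_seat below 0.006 m and angle between the x axis of module1_c and the x axis of nest0_seat, either way round below 0.12 rad and angle between module1_c's own z axis and vertical below 0.07 rad) or (distance between module1_c and nest1_seat below 0.006 m and angle between the x axis of module1_c and the x axis of nest1_seat, either way round below 0.12 rad and angle between module1_c's own z axis and vertical below 0.07 rad) or (distance between module1_c and nest2_seat below 0.006 m and angle between the x axis of module1_c and the x axis of nest2_seat, either way round below 0.12 rad and angle between module1_c's own z axis and vertical below 0.07 rad)) and ((distance between module2_c and nest0_seat below 0.006 m and angle between the x axis of module2_c and the x axis of nest0_seat, either way round below 0.12 rad and angle between module2_c's own z axis and vertical below 0.07 rad) or (distance between module2_c and nest1_seat below 0.006 m and angle between the x axis of module2_c and the x axis of nest1_seat, either way round below 0.12 rad and angle between module2_c's own z axis and vertical below 0.07 rad) or (distance between module2_c and nest2_seat below 0.006 m and angle between the x axis of module2_c and the x axis of nest2_seat, either way round below 0.12 rad and angle between module2_c's own z axis and vertical below 0.07 rad)) and ((distance between module3_c and nest0_seat below 0.006 m and angle between the x axis of module3_c and the x axis of nest0_seat, either way round below 0.12 rad and angle between module3_c's own z axis and vertical below 0.07 rad) or (distance between module3_c and nest1_seat below 0.006 m and angle between the x axis of module3_c and the x axis of nest1_seat, either way round below 0.12 rad and angle between module3_c's own z axis and vertical below 0.07 rad) or (distance between module3_c and nest2_seat below 0.006 m and angle between the x axis of module3_c and the x axis of nest2_seat, either way round below 0.12 rad and angle between module3_c's own z axis and vertical below 0.07 rad))), for 0.2 s.
3. the cover is shut (below 0.06 rad) and the turnbutton locked (above 1.2 rad) (value of joint cover below 0.06 rad and value of joint button above 1.2 rad), for 0.2 s.
At the end, for the whole second after the job is handed in: Every module present is seated in a nest (centre within 6 mm of the seat point, lug within 0.12 rad of the notch, upright within 0.07 rad), the cover is shut (below 0.06 rad) and the turnbutton is across its edge (above 1.2 rad) (all of step 2 and all of step 3); the robot touches nothing.
It fails at once if the cover is up (beyond 0.12 rad) while the turnbutton is over it (beyond 0.65 rad) (value of joint cover above 0.12 rad and value of joint button above 0.65 rad).
It fails at once if the tin is shifted by more than 60 mm (distance of tin from where it was at the start of the episode above 0.06 m).
It fails at once if the spool is shifted by more than 60 mm (distance of spool from where it was at the start of the episode above 0.06 m).
It fails at once if the meter is shifted by more than 60 mm (distance of meter from where it was at the start of the episode above 0.06 m).
Of module0, module1, module2, module3 only 2 to 3 are there at a start; the rules pass over those that are not, and their reading is None.
At some moment in a run one of module0, module1, module2, module3 may be knocked a few centimetres aside while the robot is not near it.
Once in a run the grip may slacken for a moment while it holds something.
It also fails if it takes over 210 s, if anything falls off the work surface, if the arm or the gripper's body presses on something with over 40 N, if the wrist force passes 120 N, or if a joint passes its speed limit or range.

## Working session

There is one attempt and no reset: what is moved stays moved. The work goes in short steps, Python scripts to look and compute and a shell command to move; the robot and the scene stay as the last step left them, time stands still between calls to the robot, and variables do not carry over. Pictures are saved under pics/ and viewed, at most 16 in all, crops included, and the job is handed in when it is done.

```bash
mkdir -p pics; cat > h.py <<'E'
import numpy as np, cv2
from cell import monitor, cams, order, manip
from scipy.spatial.transform import Rotation as R
def grab(n,save=None):
    f=cams.grab_frame(n)
    if save: cv2.imwrite('pics/'+save+'.png',cv2.cvtColor(f['frame'],cv2.COLOR_RGB2BGR))
    np.savez('last_'+n+'.npz',**f)
    return f
def load(n): 
    d=np.load('last_'+n+'.npz'); return {k:d[k] for k in d}
def foc(f): return f['frame'].shape[0]/2/np.tan(np.radians(float(f['fov_y']))/2)
def ray(f,uv):
    uv=np.atleast_2d(np.array(uv,float)); k=foc(f); E=np.array(f['extrinsics'])
    d=np.c_[(uv[:,0]-f['cx'])/k,(uv[:,1]-f['cy'])/k,np.ones(len(uv))]@E[:3,:3].T
    return E[:3,3],d
def onz(f,uv,z):
    o,d=ray(f,uv); return o+d*((z-o[2])/d[:,2])[:,None]
def proj(f,P):
    P=np.atleast_2d(P); E=np.array(f['extrinsics']); c=(P-E[:3,3])@E[:3,:3]
    return c[:,:2]/c[:,2:]*foc(f)+[f['cx'],f['cy']]
def st():
    s=monitor.state(); M=R.from_quat(s['orientation']).as_matrix()
    return s,M
E
python3 - <<'E'
from h import *
for n in('scene','top','wrist'):
    f=grab(n,n+'0'); print(n,f['fov_y'],f['cx'],f['cy'],np.round(f['extrinsics'],3).tolist())
s,M=st();print(s,manip.grip_depth);print(M.round(3))
E
```

```text
scene 48.7825526390198 251.61234744400375 191.71867371124657 [[0.641, 0.576, -0.507, 1.197], [0.768, -0.487, 0.416, -0.483], [-0.008, -0.656, -0.755, 1.036], [0.0, 0.0, 0.0, 1.0]]
top 46.58230075857911 248.7554202915583 190.76044893438558 [[-0.004, -0.985, 0.17, 0.342], [-1.0, 0.006, 0.006, 0.01], [-0.007, -0.17, -0.985, 1.594], [0.0, 0.0, 0.0, 1.0]]
wrist 70.13654807771643 254.84203844177517 189.44372690221144 [[0.341, 0.902, 0.264, 0.112], [0.94, -0.327, -0.097, 0.518], [-0.001, 0.282, -0.959, 0.373], [0.0, 0.0, 0.0, 1.0]]
{'t': 0.15, 'q': array([ 1.22301599e+00,  1.26261803e-01, -4.03774683e-02,  1.40538123e+00,
        6.48810156e-05,  1.57079459e+00]), 'joint_vel': array([-0.00028539, -0.0014477 ,  0.00231494, -0.00011317, -0.0018865 ,
       -0.00083815]), 'joint_efforts': array([ 1.75911275e-03, -4.36273277e+01,  3.53150618e+01,  1.35090845e-02,
        5.68465202e-05,  4.30915293e-06]), 'tool_pos': array([0.1787848 , 0.49324239, 0.19269603]), 'orientation': array([ 1.73014279e-01,  9.84919125e-01, -5.97243955e-04, -1.37852212e-04]), 'wrist_force': array([-0.42340044, -0.23754339, -0.37155078]), 'torque': array([-0.05166639,  0.01853516, -0.00228616]), 'gripper_force': 0.0, 'gripper_width': 0.08549572533948745} 0.0187
[[-0.94   0.341 -0.   ]
 [ 0.341  0.94  -0.001]
 [ 0.    -0.001 -1.   ]]
```

View pics/top0.png

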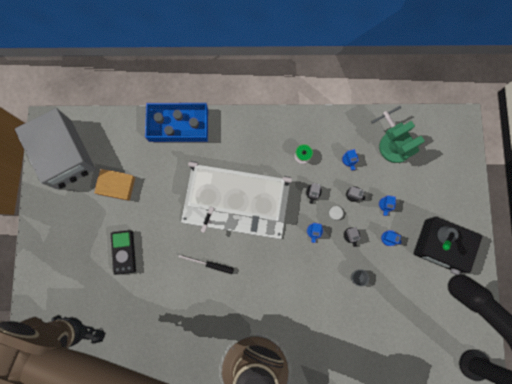

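View pics/scene0.png

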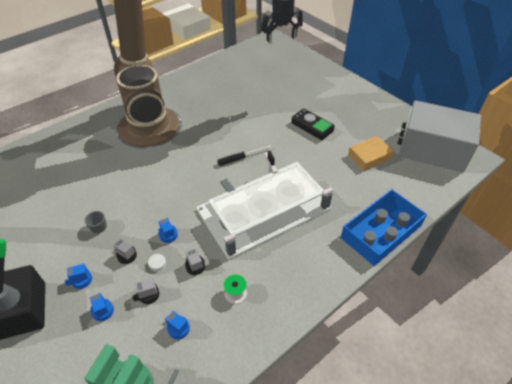

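The top view shows the fixture at about (235,200) with the button near (207,215). Three grey modules are near (314,192), (355,194) and (352,237), with blue look-alikes among them and the tin at (336,212). Next I'll zoom in.

```bash
python3 - <<'E'
from h import *
f=load('top')
c=cv2.cvtColor(f['frame'],cv2.COLOR_RGB2BGR)
a=cv2.resize(c[155:245,175:300],None,fx=6,fy=6,interpolation=cv2.INTER_CUBIC)
b=cv2.resize(c[175:250,298:373],None,fx=8,fy=8,interpolation=cv2.INTER_CUBIC)
cv2.imwrite('pics/a.png',a);cv2.imwrite('pics/b.png',b)
E
```

```text
(no output)
```

View pics/a.png

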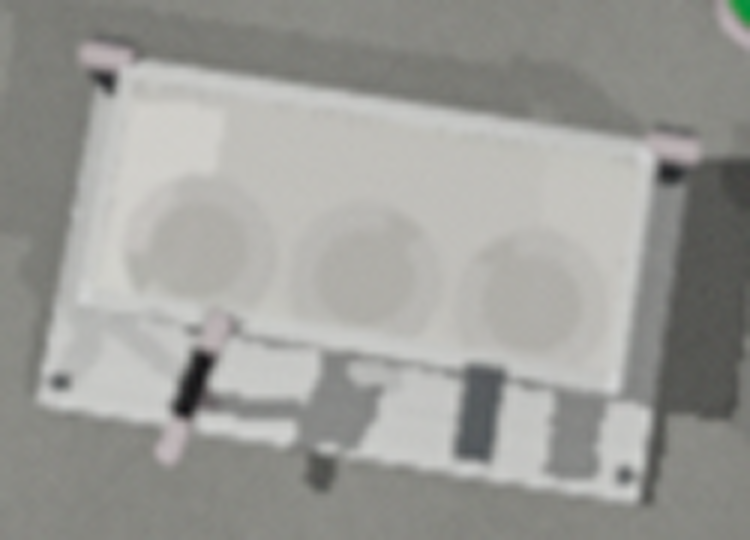

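View pics/b.png

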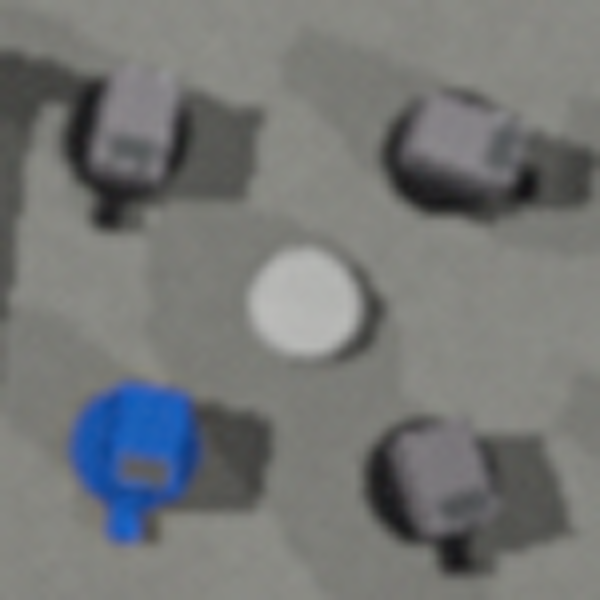

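Crop A: the button bar runs from (168,450) to (222,322), the fin is at (195,385), and the dark tab runs from (485,368) to (474,460). The three nests show under the cover. Crop B: the modules are at (135,120), (460,150) and (445,475), each with a visible lug.

```bash
python3 - <<'E'
from h import *
f=load('top')
A=lambda x,y:(175+(x+.5)/6-.5,155+(y+.5)/6-.5)
B=lambda x,y:(298+(x+.5)/8-.5,175+(y+.5)/8-.5)
p=onz(f,[A(168,450),A(222,322)],.096);print('bar',p.round(4).tolist(),np.linalg.norm(p[1]-p[0]),p.mean(0).round(4))
print('fin top',onz(f,[A(182,412),A(206,353)],.122).round(4).tolist())
t=onz(f,[A(485,368),A(474,460)],.088);print('tab',t.round(4).tolist(),np.linalg.norm(t[1]-t[0]))
e=onz(f,[A(80,300),A(618,392)],.086);d=e[0]-e[1];print('edge',e.round(4).tolist(),np.linalg.norm(d),np.arctan2(d[1],d[0])-np.pi/2)
h=onz(f,[A(130,62),A(650,150)],.086);d=h[0]-h[1];print('hinge',h.round(4).tolist(),np.linalg.norm(d),np.arctan2(d[1],d[0])-np.pi/2)
print('wells',onz(f,[A(202,248),A(365,272),A(532,300)],.036).round(4).tolist())
for n,c,l in(('m0',[(108,135),(160,140),(180,75),(128,65)],(108,212)),('m1',[(432,92),(522,125),(500,185),(410,155)],(528,188)),('m2',[(395,445),(475,422),(500,515),(428,540)],(458,555))):
    q=onz(f,[B(*x) for x in c],.056);print(n,q.mean(0).round(4),'lug',onz(f,[B(*l)],.012).round(4).tolist())
print('tin',onz(f,[B(306,302)],.018).round(4))
s,M=st();print(s['tool_pos'])
E
```

```text
bar [[0.4685, 0.1754, 0.096], [0.5406, 0.1458, 0.096]] 0.07791795523475335 [0.5045 0.1606 0.096 ]
fin top [[0.4872, 0.1651, 0.122], [0.5199, 0.1522, 0.122]]
tab [[0.5146, -0.0025, 0.088], [0.4627, 0.004, 0.088]] 0.05235810915426351
edge [[0.555, 0.2277, 0.086], [0.5008, -0.0776, 0.086]] 0.3101111034982829 -0.17551504453311328
hinge [[0.6937, 0.2014, 0.086], [0.6401, -0.0981, 0.086]] 0.30428026561118415 -0.1770622846233727
wells [[0.5926, 0.1635, 0.036], [0.5777, 0.0673, 0.036], [0.5606, -0.0309, 0.036]]
m0 [ 0.617 -0.214  0.056] lug [[0.5757, -0.2028, 0.012]]
m1 [ 0.6005 -0.3539  0.056 ] lug [[0.5856, -0.391, 0.012]]
m2 [ 0.452  -0.3401  0.056 ] lug [[0.4223, -0.3524, 0.012]]
tin [[ 0.534  -0.2887  0.018 ]]
[0.1787848  0.49324239 0.19269603]
```

```bash
cat >> h.py <<'E'
def plan(x,y,z,yaw=None,start=None,step=.055):
    """rows needed from the present pose (or start=(pos,yaw)); yaw = heading of tool y, deg, mod 180"""
    s,M=st()
    p,a=(s['tool_pos'],np.degrees(np.arctan2(M[1,1],M[0,1]))) if start is None else start
    d=np.array([x,y,z])-p; ar=np.radians(a)
    Y=np.array([np.cos(ar),np.sin(ar),0]);X=np.array([-np.sin(ar),np.cos(ar),0]) # z down: x = y cross z
    X=np.cross(Y,[0,0,-1])
    v=np.array([d@X,d@Y,-d[2]])
    n=max(1,int(np.ceil(np.linalg.norm(v)/step)))
    print('pos',np.round(p,4),'yaw %.1f'%a,'shift rows',n,'each',np.round(v/n/.8,4))
    yy=a
    if yaw is not None:
        t=(a-yaw+90)%180-90; m=int(np.ceil(abs(t)/10)); 
        print('turn %.1f deg clockwise (q6 after %.2f) rows'%(t,s['q'][5]+np.radians(t)),m,'each %.4f'%(t/max(m,1)/90)); yy=a-t
    return (np.array([x,y,z]),yy)
E
python3 -m pendant '[[-1,-0.066,-0.032,0,0],[-1,-0.066,-0.032,0,0],[-1,-0.066,-0.032,0,0],[-1,-0.066,-0.032,0,0],[-1,-0.066,-0.032,0,0]]'
python3 -m pendant '[[-1,-0.066,-0.032,0,0],[-1,-0.066,-0.032,0,0],[-1,-0.066,-0.032,0,0],[-1,0,0,0,0],[-1,0,0,0,0]]'
python3 - <<'E'
from h import *
f=grab('wrist','w1'); plan(.5045,.1606,.2,68)
E
```

```text
t: 0.78
tool_pos: [0.3845, 0.2817, 0.1932]
orientation: [0.173, 0.985, 0.0, 0.0]
wrist_force: [1.1, 1.1, 0.4]
gripper_width: 0.0854
gripper_force: 0.0
t: 1.4
tool_pos: [0.5059, 0.1569, 0.1929]
orientation: [0.173, 0.985, -0.0, -0.001]
wrist_force: [0.5, -0.2, -0.6]
gripper_width: 0.0854
gripper_force: 0.0
pos [0.5056 0.1575 0.1931] yaw 70.1 shift rows 1 each [ 0.0026  0.0032 -0.0086]
turn 2.1 deg clockwise (q6 after 0.69) rows 1 each 0.0234
```

View pics/w1.png

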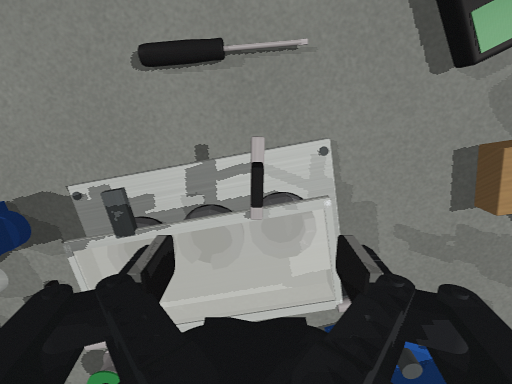

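The wrist view is much sharper. The bar runs from (258,137) to (258,219), the fin from (257,162) to (257,207), and the tab from (113,190) to (125,236). The cover's front edge runs from (76,250) to (329,200).

```bash
python3 - <<'E'
from h import *
f=load('wrist')
p=onz(f,[(258,137),(257.5,219)],.096);d=p[1]-p[0];print('bar',p.round(4).tolist(),np.linalg.norm(d),np.degrees(np.arctan2(d[1],d[0])),p.mean(0))
q=onz(f,[(257,162),(257,207)],.126);print('fin',q.round(4).tolist(),q.mean(0))
t=onz(f,[(113,190),(123,236)],.088);d=t[1]-t[0];print('tab',t.round(4).tolist(),np.linalg.norm(d),np.degrees(np.arctan2(d[1],d[0])))
e=onz(f,[(78,250),(329,200)],.086);d=e[1]-e[0];print('edge',e.round(4).tolist(),np.linalg.norm(d),np.degrees(np.arctan2(d[1],d[0])))
print(proj(f,[[.505,.16,.126]]))
E
```

```text
bar [[0.4648, 0.1759, 0.096], [0.5477, 0.1454, 0.096]] 0.0883023191932373 -20.182888143278287 [0.50622191 0.16067861 0.096     ]
fin [[0.4829, 0.168, 0.126], [0.5241, 0.1532, 0.126]] [0.50349003 0.16060154 0.126     ]
tab [[0.4651, 0.0082, 0.088], [0.5178, -0.0073, 0.088]] 0.054990352539584834 -16.410829552917384
edge [[0.5164, -0.0666, 0.086], [0.5574, 0.2262, 0.086]] 0.29570960927120243 82.02658238225423
[[256.94467019 186.70509789]]
```

```bash
python3 -m pendant '[[-1,0.002,0.003,0.055,0],[-1,0,0,0.055,0],[-1,0,0,0,0],[1,0,0,0,0],[1,0,0,0,0]]'
python3 -m pendant '[[1,0,0,0,0],[1,0,0,0,0],[1,0,0,0,0],[1,0,0,0,0]]'
python3 -m pendant '[[1,0,0,0,0.11],[1,0,0,0,0.11],[1,0,0,0,0.11],[1,0,0,0,0.11],[1,0,0,0,0]]'
```

```text
t: 2.08
tool_pos: [0.5067, 0.1607, 0.1077]
orientation: [0.173, 0.985, 0.001, 0.002]
wrist_force: [-0.5, 0.6, 0.4]
gripper_width: 0.0515
gripper_force: 0.0
t: 2.58
tool_pos: [0.5056, 0.1598, 0.1053]
orientation: [0.173, 0.985, -0.0, -0.0]
wrist_force: [0.0, -0.2, -0.9]
gripper_width: 0.0001
gripper_force: 0.0
t: 3.2
tool_pos: [0.5055, 0.1598, 0.1052]
orientation: [0.496, 0.869, -0.0, -0.0]
wrist_force: [0.2, -0.3, -0.3]
gripper_width: 0.0
gripper_force: 0.0
```

```bash
python3 - <<'E'
from h import *
grab('wrist','w2'); g=grab('top')
s,M=st(); print(s['tool_pos'],M.round(2).tolist())
c=cv2.cvtColor(g['frame'],cv2.COLOR_RGB2BGR)
a=cv2.imread('pics/w2.png'); b=cv2.resize(c[155:275,170:330],(512,384),interpolation=cv2.INTER_CUBIC)
cv2.imwrite('pics/w2b.png',cv2.resize(np.vstack([a,b]),(400,600)))
E
```

```text
[0.50555786 0.1598163  0.10526648] [[-0.51, 0.86, -0.0], [0.86, 0.51, -0.0], [0.0, -0.0, -1.0]]
```

View pics/w2b.png

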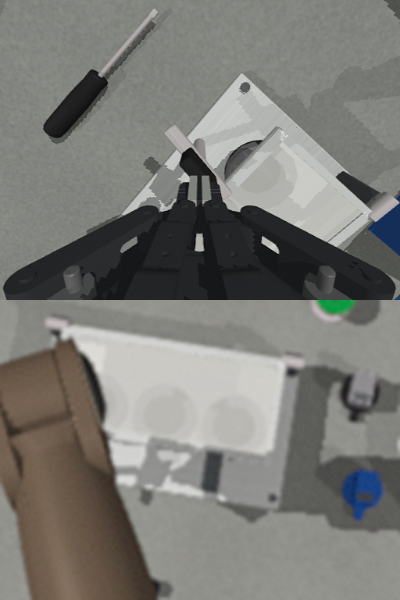

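The wrist picture shows the shut fingertips at about (255,235) full-scale, just beside the fin at about (243,207), so they missed it. I'll check the scale by projecting the TCP and the fin.

```bash
python3 - <<'E'
from h import *
f=load('wrist'); s,M=st()
print('tcp px',proj(f,[s['tool_pos'],s['tool_pos']+[0,0,.02]]))
a=cv2.cvtColor(f['frame'],cv2.COLOR_RGB2BGR)[140:290,170:370]
cv2.imwrite('pics/w2c.png',cv2.resize(a,None,fx=4,fy=4,interpolation=cv2.INTER_CUBIC))
E
```

```text
tcp px [[254.47008858 215.49444641]
 [254.45232024 227.19076771]]
```

View pics/w2c.png

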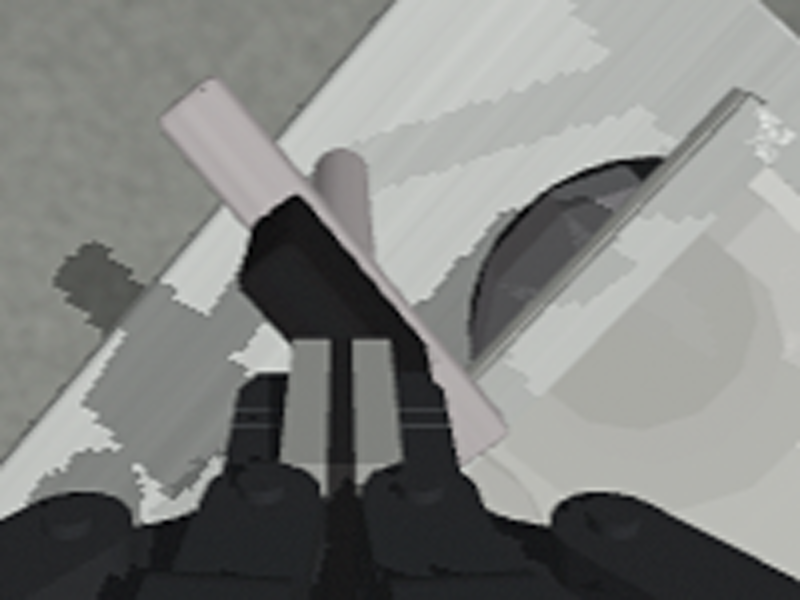

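```bash
python3 - <<'E'
from h import *
f=load('wrist')
C=lambda x,y:(170+(x+.5)/4-.5,140+(y+.5)/4-.5)
p=onz(f,[C(190,98),C(482,447)],.096);d=p[1]-p[0];print('bar',p.round(4).tolist(),np.linalg.norm(d),np.degrees(np.arctan2(d[1],d[0])),p.mean(0))
q=onz(f,[C(283,215),C(283+128,215+150)],.126);d=q[1]-q[0];print(q,np.linalg.norm(d),np.degrees(np.arctan2(d[1],d[0])))
print('E',np.round(f['extrinsics'],4))
# finger gap tip px -> depth along the tool axis
print(proj(f,[st()[0]['tool_pos']+[0,0,k*.005] for k in range(6)]).round(1).tolist())
E
```

```text
bar [[0.4651, 0.1767, 0.096], [0.5463, 0.145, 0.096]] 0.08718633812236885 -21.308066295736197 [0.50572845 0.16082521 0.096     ]
[[0.48658373 0.1750684  0.126     ]
 [0.51651924 0.16370132 0.126     ]] 0.032021012279524266 -20.792717733569116
E [[ 8.613e-01  4.874e-01  1.435e-01  4.690e-01]
 [ 5.080e-01 -8.267e-01 -2.419e-01  2.220e-01]
 [ 7.000e-04  2.812e-01 -9.596e-01  2.857e-01]
 [ 0.000e+00  0.000e+00  0.000e+00  1.000e+00]]
[[254.5, 215.5], [254.5, 218.2], [254.5, 221.0], [254.5, 224.0], [254.5, 227.2], [254.4, 230.5]]
```

```bash
python3 -m pendant '[[-1,0,0,0,-0.11],[-1,0,0,0,-0.11],[-1,0,0,0,-0.11],[-1,0,0,0,-0.11],[-1,0,0,0,0]]'
python3 -m pendant '[[-1,0,0,0,0],[-1,0,0,0,0],[-1,0,0,0,0]]'
python3 -m pendant '[[-1,0,0,0.012,0],[-1,0,0,0.012,0],[-1,0,0,0,0]]'
python3 - <<'E'
from h import *
f=grab('wrist','w3'); g=grab('scene'); s,M=st(); u=proj(g,[s['tool_pos']])[0]; print(u,s['tool_pos'])
x,y=int(u[0]),int(u[1]); c=cv2.cvtColor(g['frame'],cv2.COLOR_RGB2BGR)[y-50:y+50,x-64:x+64]; c=cv2.resize(c,(512,400),interpolation=cv2.INTER_CUBIC); cv2.circle(c,(256,200),4,(0,0,255),1)
cv2.imwrite('pics/w3b.png',np.vstack([c,cv2.imread('pics/w3.png')[130:330]]))
E
```

```text
t: 3.92
tool_pos: [0.5055, 0.1598, 0.1053]
orientation: [0.173, 0.985, -0.0, -0.0]
wrist_force: [0.1, -0.8, 0.2]
gripper_width: 0.0855
gripper_force: 0.0
t: 4.3
tool_pos: [0.5055, 0.1598, 0.1053]
orientation: [0.173, 0.985, -0.0, -0.0]
wrist_force: [-0.4, 0.0, -0.9]
gripper_width: 0.0852
gripper_force: 0.0
t: 4.68
tool_pos: [0.5046, 0.1595, 0.0847]
orientation: [0.173, 0.985, -0.001, -0.001]
wrist_force: [0.5, 0.2, 0.8]
gripper_width: 0.0851
gripper_force: 0.0
[269.99227006 163.64725601] [0.50533069 0.15978092 0.08578515]
```

View pics/w3b.png

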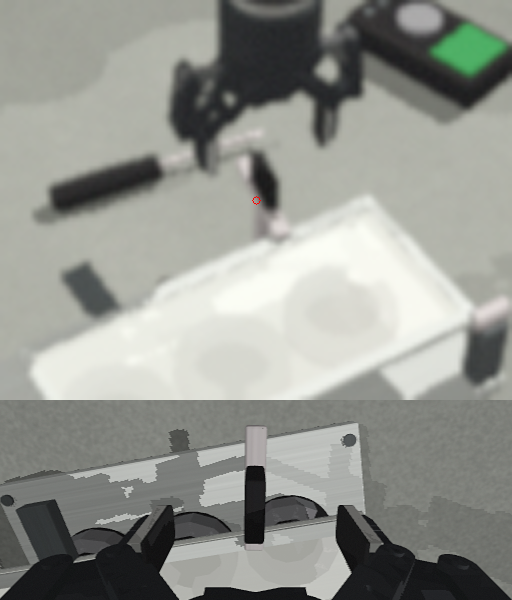

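The scene crop shows the tool TCP marker at (256,200), with the fingertips about 12 px above it. By both the wrist and scene views, the real shut tips sit about 39 mm above the reported TCP. I'll go lower accordingly and check by touch.

```bash
python3 -m pendant '[[-1,0,0,0.015,0],[-1,0,0,0.015,0],[-1,0,0,0,0],[1,0,0,0,0],[1,0,0,0,0]]'
python3 -m pendant '[[1,0,0,0,0],[1,0,0,0,0],[1,0,0,0,0],[1,0,0,0,0]]'
```

```text
t: 5.4
tool_pos: [0.5058, 0.1599, 0.0625]
orientation: [0.173, 0.985, 0.0, 0.0]
wrist_force: [-0.1, -0.3, 0.6]
gripper_width: 0.0514
gripper_force: 0.0
t: 5.9
tool_pos: [0.5055, 0.159, 0.0625]
orientation: [0.173, 0.985, -0.001, 0.0]
wrist_force: [-2.0, -4.8, 4.5]
gripper_width: 0.011
gripper_force: 59.9
```

```bash
python3 -m pendant '[[1,0,0,0,0.104],[1,0,0,0,0.104],[1,0,0,0,0.104],[1,0,0,0,0.104],[1,0,0,0,0]]'
python3 -m pendant '[[1,0,0,0,0.104],[1,0,0,0,0.104],[1,0,0,0,0.104],[1,0,0,0,0.104],[1,0,0,0,0]]'
python3 -m pendant '[[-1,0,0,0,0],[-1,0,0,0,0],[-1,0,0,0,0],[-1,0,0,0,0]]'
python3 -m pendant '[[-1,0,0,-0.05,0],[-1,0,0,-0.05,0],[-1,0,0,-0.05,0],[-1,0,0,-0.05,0],[-1,0,0,0,0]]'
python3 - <<'E'
from h import *
grab('wrist','w4'); plan(.48,.002,.2,80)
E
```

```text
t: 6.52
tool_pos: [0.5058, 0.1593, 0.0625]
orientation: [0.479, 0.878, -0.0, 0.001]
wrist_force: [-1.0, -4.7, 4.9]
gripper_width: 0.0106
gripper_force: 59.9
t: 7.15
tool_pos: [0.5061, 0.1594, 0.0625]
orientation: [0.735, 0.678, 0.0, 0.001]
wrist_force: [0.1, -5.7, 6.2]
gripper_width: 0.0112
gripper_force: 59.9
t: 7.65
tool_pos: [0.5055, 0.16, 0.062]
orientation: [0.736, 0.677, -0.0, -0.0]
wrist_force: [0.7, 0.3, -0.5]
gripper_width: 0.0822
gripper_force: 0.0
t: 8.28
tool_pos: [0.5071, 0.1604, 0.2254]
orientation: [0.736, 0.677, 0.003, 0.001]
wrist_force: [0.4, -0.6, -1.1]
gripper_width: 0.0856
gripper_force: 0.0
pos [0.5064 0.1602 0.2233] yaw -4.8 shift rows 3 each [-0.0666 -0.0054  0.0097]
turn -84.8 deg clockwise (q6 after 0.48) rows 9 each -0.1047
```

View pics/w4.png

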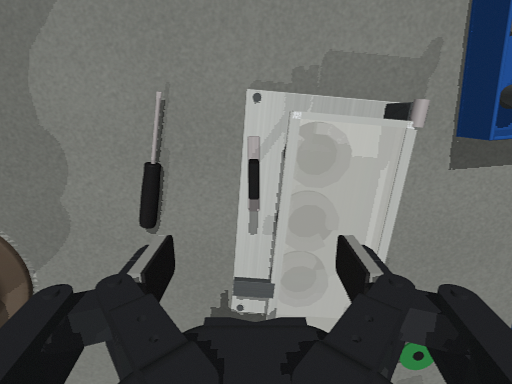

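The button is now clear: its bar, from (253,137) to (253,209), is nearly parallel to the cover edge. The tab is at about (254,288), spanning 234–273 × 279–297.

```bash
python3 - <<'E'
from h import *
f=load('wrist')
hd=lambda p:np.degrees(np.arctan2(*(p[0]-p[1])[[1,0]]))
print('tab',onz(f,[(234,279),(273,279),(234,297),(272,297)],.088).round(4).tolist())
for n,a,z in(('edge',[(291,113),(275,290)],.086),('base',[(248,90),(232,310)],.01),('hinge',[(414,122),(390,300)],.086),('bar',[(253.5,137),(253.5,209)],.096)):
    p=onz(f,a,z);print(n,p.round(4).tolist(),hd(p))
# Tab centroid by colour near
im=f['frame'].astype(int);m=((im.max(2)<90)).astype(np.uint8);m[:270]=0;m[303:]=0;m[:,:232]=0;m[:,280:]=0
k,l,s,c=cv2.connectedComponentsWithStats(m);print(s,c)
E
```

```text
tab [[0.4679, 0.018, 0.088], [0.5199, 0.0134, 0.088], [0.4649, -0.0101, 0.088], [0.5166, -0.0147, 0.088]]
edge [[0.5543, 0.2253, 0.086], [0.5215, -0.0054, 0.086]] 81.91203359696038
base [[0.5073, 0.2589, 0.01], [0.4472, -0.0954, 0.01]] 80.36958964030967
hinge [[0.6939, 0.2036, 0.086], [0.6793, -0.0357, 0.086]] 86.51532020786297
bar [[0.5099, 0.2032, 0.096], [0.5026, 0.1179, 0.096]] 85.1021486526722
[[     0      0    512    384 195881]
 [   233    270     42     28    727]] [[255.50800231 191.14516467]
 [253.34387895 287.10591472]]
```

```bash
python3 -m pendant '[[-1,0,0,0,-0.105],[-1,0,0,0,-0.105],[-1,0,0,0,-0.105],[-1,0,0,0,-0.105],[-1,0,0,0,-0.105]]'
python3 -m pendant '[[-1,0,0,0,-0.105],[-1,0,0,0,-0.105],[-1,0,0,0,-0.105],[-1,0,0,0,-0.105],[-1,0,0,0,0]]'
python3 - <<'E'
from h import *
a=plan(.480,.002,.14,80.4)
plan(.480,.002,.027,start=a)
E
```

```text
t: 8.95
tool_pos: [0.5048, 0.1597, 0.2202]
orientation: [0.401, 0.916, -0.001, -0.001]
wrist_force: [-0.5, -0.8, 0.3]
gripper_width: 0.0853
gripper_force: 0.0
t: 9.57
tool_pos: [0.5049, 0.1597, 0.2205]
orientation: [0.086, 0.996, -0.0, -0.001]
wrist_force: [0.4, -0.0, -1.0]
gripper_width: 0.0854
gripper_force: 0.0
pos [0.5049 0.1597 0.2205] yaw 80.2 shift rows 4 each [-0.0008 -0.0499  0.0252]
turn -0.2 deg clockwise (q6 after 0.47) rows 1 each -0.0027
pos [0.48  0.002 0.14 ] yaw 80.4 shift rows 3 each [0.     0.     0.0471]
```

```bash
python3 -m pendant '[[-1,-0.001,-0.05,0.025,0],[-1,-0.001,-0.05,0.025,0],[-1,-0.001,-0.05,0.025,0],[-1,-0.001,-0.05,0.025,0],[-1,0,0,0,0]]'
python3 -m pendant '[[-1,0,0,0.047,0],[-1,0,0,0.047,0],[-1,0,0,0.047,0],[-1,0,0,0,0],[-1,0,0,0,0]]'
python3 -m pendant '[[1,0,0,0,0],[1,0,0,0,0],[1,0,0,0,0],[1,0,0,0,0],[1,0,0,0,0]]'
python3 -m pendant '[[1,0,0,0,0],[1,0,0,0,0]]'
```

```text
t: 10.2
tool_pos: [0.4795, -0.0003, 0.1398]
orientation: [0.088, 0.996, -0.0, -0.002]
wrist_force: [0.5, 0.2, 0.3]
gripper_width: 0.0849
gripper_force: 0.0
t: 10.82
tool_pos: [0.4824, 0.0021, 0.0306]
orientation: [0.085, 0.996, 0.0, 0.001]
wrist_force: [1.2, -0.4, -0.4]
gripper_width: 0.0851
gripper_force: 0.0
t: 11.45
tool_pos: [0.4817, 0.0006, 0.03]
orientation: [0.085, 0.996, -0.001, 0.0]
wrist_force: [-2.2, -3.8, 4.4]
gripper_width: 0.0227
gripper_force: 58.8
t: 11.7
tool_pos: [0.4817, 0.0006, 0.0301]
orientation: [0.085, 0.996, -0.001, 0.0]
wrist_force: [-2.3, -3.9, 5.0]
gripper_width: 0.0226
gripper_force: 58.8
```

Gripped at 23 mm, which matches the tab width. Now I'll lift it along the arc.

```bash
python3 -m pendant '[[1,-0.0045,0,-0.0447,0],[1,-0.0133,0,-0.0429,0],[1,0,0,0,0]]'
python3 -m pendant '[[1,-0.0216,0,-0.0394,0],[1,-0.0289,0,-0.0344,0],[1,0,0,0,0]]'
python3 -m pendant '[[1,-0.0352,0,-0.0279,0],[1,-0.04,0,-0.0204,0],[1,-0.0323,0,-0.0098,0],[1,0,0,0,0],[1,0,0,0,0]]'
```

```text
t: 12.08
tool_pos: [0.4969, -0.002, 0.1014]
orientation: [0.086, 0.996, -0.001, 0.001]
wrist_force: [-0.7, -4.1, -0.1]
gripper_width: 0.0228
gripper_force: 60.4
t: 12.45
tool_pos: [0.5364, -0.0086, 0.1585]
orientation: [0.085, 0.996, -0.001, 0.0]
wrist_force: [-1.5, -5.0, -0.1]
gripper_width: 0.0226
gripper_force: 61.9
t: 13.08
tool_pos: [0.6193, -0.0225, 0.2033]
orientation: [0.085, 0.996, -0.0, -0.001]
wrist_force: [0.4, -4.3, -8.4]
gripper_width: 0.0225
gripper_force: 59.0
```

```bash
python3 -m pendant '[[1,-0.034,0,-0.006,0],[1,-0.033,0,-0.002,0],[1,0,0,0,0],[1,0,0,0,0]]'
python3 -m pendant '[[-1,0,0,0,0],[-1,0,0,0,0],[-1,0,0,0,0],[-1,0,0,-0.06,0],[-1,0,0,-0.06,0]]'
python3 -m pendant '[[-1,0.05,0.05,0,0],[-1,0.05,0.05,0,0],[-1,0.05,0.03,0,0],[-1,0.05,0,0,0],[-1,0,0,0,0]]'
python3 - <<'E'
from h import *
f=grab('wrist','w5'); print(st()[0]['tool_pos'])
E
```

```text
t: 13.58
tool_pos: [0.6714, -0.0313, 0.2085]
orientation: [0.085, 0.996, -0.0, -0.002]
wrist_force: [0.7, -2.8, -21.3]
gripper_width: 0.022
gripper_force: 59.5
t: 14.2
tool_pos: [0.6724, -0.031, 0.3092]
orientation: [0.085, 0.996, 0.0, 0.0]
wrist_force: [0.7, 0.3, 0.4]
gripper_width: 0.0858
gripper_force: 0.0
t: 14.82
tool_pos: [0.5309, 0.0992, 0.3098]
orientation: [0.084, 0.996, 0.001, 0.002]
wrist_force: [0.2, -0.7, -0.1]
gripper_width: 0.0853
gripper_force: 0.0
[0.53241964 0.09884372 0.30924915]
```

View pics/w5.png

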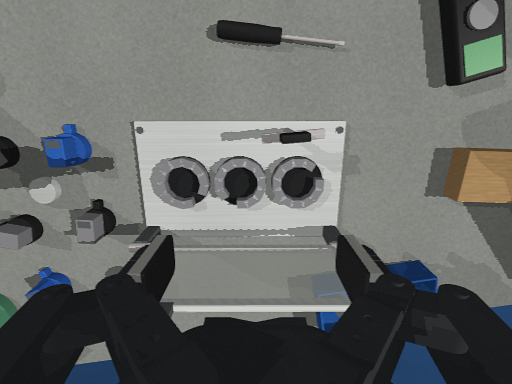

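The cover is open with the three nests in view at about (181,183), (239,183) and (298,182). Module 0 is at (95,223) and its neighbour at (18,233). I'll crop the nests and modules.

```bash
python3 - <<'E'
from h import *
f=load('wrist')
c=cv2.cvtColor(f['frame'],cv2.COLOR_RGB2BGR)
a=cv2.resize(c[145:220,140:340],None,fx=4,fy=4,interpolation=cv2.INTER_CUBIC)
b=cv2.resize(c[115:255,0:130],None,fx=2.1,fy=2.1,interpolation=cv2.INTER_CUBIC)
t=np.zeros((600,800,3),np.uint8);t[:300]=a;t[300:300+b.shape[0],:b.shape[1]]=b[:300]
cv2.imwrite('pics/w5b.png',t)
# profile at z=.036 radius 37mm around guess centres
for uv in[(181,183),(239.5,183),(298,182)]:
    P=onz(f,[uv],.036)[0]; print(P.round(4))
    th=np.radians(np.arange(-180,180,10))
    q=proj(f,P+np.c_[.037*np.cos(th),.037*np.sin(th),0*th])
    print([int(x) for x in cv2.remap(cv2.cvtColor(c,cv2.COLOR_BGR2GRAY),q[:,0].astype(np.float32),q[:,1].astype(np.float32),1).ravel()])
E
```

```text
[ 0.5602 -0.0333  0.036 ]
[129, 129, 151, 129, 129, 133, 129, 129, 146, 129, 129, 132, 129, 129, 151, 129, 129, 140, 128, 130, 103, 29, 34, 121, 129, 129, 129, 129, 135, 129, 129, 135, 129, 129, 129, 134]
[0.5771 0.0658 0.036 ]
[130, 138, 130, 130, 157, 130, 129, 152, 129, 129, 144, 129, 130, 34, 19, 18, 67, 130, 131, 166, 129, 132, 139, 129, 140, 141, 129, 129, 130, 130, 132, 131, 130, 132, 142, 130]
[0.5923 0.1653 0.036 ]
[131, 152, 131, 131, 151, 132, 131, 146, 130, 129, 159, 129, 129, 162, 129, 130, 128, 131, 142, 133, 130, 154, 133, 130, 170, 131, 131, 79, 35, 32, 30, 135, 132, 141, 131, 132]
```

View pics/w5b.png

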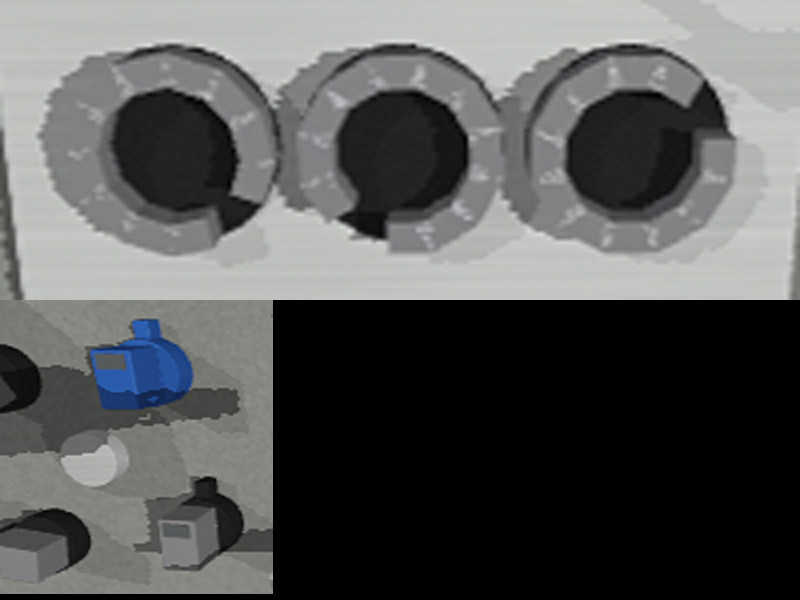

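```bash
cat >> h.py <<'E'
def nests(f,guess):
    g=cv2.cvtColor(f['frame'],cv2.COLOR_RGB2GRAY)
    out=[]
    for P in np.array(guess,float):
        for it in range(3):
            th=np.radians(np.arange(0,360,2.)); rr=np.arange(.020,.052,.0005)
            q=np.array([proj(f,P+np.c_[r*np.cos(th),r*np.sin(th),0*th]) for r in rr]).astype(np.float32)
            I=cv2.remap(g,q[...,0],q[...,1],1).astype(int)
            ring=np.abs(I-130)<8
            mid=ring[np.argmin(abs(rr-.037))]|ring[np.argmin(abs(rr-.036))]|ring[np.argmin(abs(rr-.038))]
            pts=[];inn=[]
            for j in np.where(ring[26:42].mean(0)>.7)[0]:
                k=np.where(ring[:,j])[0]; lo=hi=34
                while lo>0 and (ring[lo-1,j] or I[lo-1,j]>130 and ring[lo-2,j]): lo-=1
                inn.append((th[j],rr[lo]))
            inn=np.array(inn); X=P[:2]+np.c_[np.cos(inn[:,0]),np.sin(inn[:,0])]*inn[:,1:]
            from scipy.optimize import least_squares
            s=least_squares(lambda p:np.hypot(*(X-p).T)-.0290,P[:2],loss='soft_l1',f_scale=.001)
            P=np.r_[s.x,P[2]]
        dark=(I[30:38]<100).mean(0)>.6
        a=np.angle(np.exp(1j*th[dark]).mean())
        out.append((P,np.degrees(a),dark.sum()*2,np.sqrt((s.fun**2).mean())))
        print('nest',P.round(4),'notch %.1f'%np.degrees(a),'wid deg',dark.sum()*2,'rms',out[-1][3].round(5))
    return out
E
python3 - <<'E'
from h import *
f=load('wrist'); nests(f,[[.5602,-.0333,.036],[.5771,.0658,.036],[.5923,.1653,.036]])
E
```

```text
nest [ 0.5609 -0.0325  0.036 ] notch 35.0 wid deg 28 rms 0.00276
nest [0.5772 0.0665 0.036 ] notch -36.0 wid deg 34 rms 0.00268
nest [0.5954 0.1632 0.036 ] notch 110.0 wid deg 34 rms 0.00283
```

```bash
cat > nest.py <<'E'
from h import *
from scipy.optimize import least_squares
def nests(f,guess):
    g=cv2.cvtColor(f['frame'],cv2.COLOR_RGB2GRAY); th=np.radians(np.arange(0,360,2.)); rr=np.arange(.018,.046,.00025); out=[]
    for P in np.array(guess,float):
        for it in range(3):
            q=np.array([proj(f,P+np.c_[r*np.cos(th),r*np.sin(th),0*th]) for r in rr]).astype(np.float32)
            I=cv2.remap(g,q[...,0],q[...,1],1).astype(int)
            k=(I>116).argmax(0); ok=(k>0)&(rr[k]<.034)
            X=P[:2]+np.c_[np.cos(th),np.sin(th)][ok]*rr[k[ok]][:,None]
            s=least_squares(lambda p:np.hypot(*(X-p[:2]).T)-p[2],[*P[:2],.029],loss='soft_l1',f_scale=.0006)
            P=np.r_[s.x[:2],P[2]]
        sel=(rr>.033)&(rr<.040); dark=(I[sel]<85).mean(0)>.6; a=np.degrees(np.angle(np.exp(1j*th[dark]).sum()))
        print('nest',P.round(4),'r %.4f'%s.x[2],'n',ok.sum(),'notch %.1f'%a,'width',dark.sum()*2,'rms %.5f'%np.sqrt(np.mean(s.fun**2)))
        out.append((P,a))
    return out
E
python3 - <<'E'
from nest import *
nests(load('wrist'),[[.5602,-.0333,.036],[.5771,.0658,.036],[.5923,.1653,.036]])
plan(.50,.06,.19)
E
```

```text
nest [ 0.562  -0.0321  0.036 ] r 0.0306 n 164 notch 36.0 width 26 rms 0.00035
nest [0.5785 0.0664 0.036 ] r 0.0305 n 163 notch -38.0 width 34 rms 0.00038
nest [0.5952 0.1648 0.036 ] r 0.0306 n 163 notch 111.0 width 32 rms 0.00030
pos [0.5324 0.0988 0.3092] yaw 80.3 shift rows 3 each [ 0.0106 -0.0182  0.0497]
```

```bash
python3 -m pendant '[[-1,0.0106,-0.0182,0.05,0],[-1,0.0106,-0.0182,0.05,0],[-1,0.0106,-0.0182,0.05,0],[-1,0,0,0,0],[-1,0,0,0,0]]'
python3 - <<'E'
from nest import *
f=grab('wrist','w6')
n=nests(f,[[.562,-.0321,.036],[.5785,.0664,.036],[.5952,.1648,.036]])
g=cv2.cvtColor(f['frame'],cv2.COLOR_RGB2GRAY)
for P,a in n:  # notch edges at ring top
    th=np.radians(np.arange(a-30,a+31,1.))
    for r in(.034,.037,.040):
        q=proj(f,P+np.c_[r*np.cos(th),r*np.sin(th),0*th]).astype(np.float32)
        I=cv2.remap(g,q[:,0],q[:,1],1).ravel(); d=np.where(I<95)[0]; print(r,np.degrees(th[d[0]]).round(1),np.degrees(th[d[-1]]).round(1))
E
```

```text
t: 15.5
tool_pos: [0.5024, 0.0597, 0.1892]
orientation: [0.085, 0.996, 0.0, 0.001]
wrist_force: [0.2, 1.0, 0.1]
gripper_width: 0.086
gripper_force: 0.0
nest [ 0.5619 -0.0322  0.036 ] r 0.0305 n 164 notch 12.4 width 34 rms 0.00035
nest [0.5786 0.0662 0.036 ] r 0.0305 n 163 notch -47.0 width 12 rms 0.00034
nest [0.5952 0.1647 0.036 ] r 0.0305 n 136 notch 49.7 width 66 rms 0.00031
0.034 23.4 42.4
0.037 22.4 42.4
0.04 38.4 42.4
0.034 -54.0 -22.0
0.037 -54.0 -38.0Traceback (most recent call last):
  File "<stdin>", line 9, in <module>
IndexError: index 0 is out of bounds for axis 0 with size 0
```

```bash
python3 - <<'E'
from nest import *
f=load('wrist'); g=cv2.cvtColor(f['frame'],cv2.COLOR_RGB2GRAY)
for P,a in(([.562,-.0322,.036],36),([.5786,.0663,.036],-38),([.5952,.1648,.036],111)):
    th=np.radians(np.arange(a-28,a+29,2.))
    print(proj(f,[P])[0].round(0))
    for r in(.033,.035,.037,.039):
        q=proj(f,np.array(P)+np.c_[r*np.cos(th),r*np.sin(th),0*th]).astype(np.float32)
        print(r,cv2.remap(g,q[:,0],q[:,1],1).ravel().tolist())
c=cv2.imread('pics/w6.png');cv2.imwrite('pics/w6b.png',c[130:330])
E
```

```text
[193. 224.]
0.033 [129, 129, 130, 125, 116, 105, 101, 103, 92, 61, 37, 26, 28, 29, 31, 33, 34, 33, 32, 42, 90, 119, 131, 129, 129, 129, 129, 129, 129]
0.035 [129, 129, 130, 124, 107, 100, 101, 94, 74, 38, 27, 28, 30, 29, 29, 31, 33, 34, 32, 29, 48, 112, 129, 130, 130, 128, 128, 128, 128]
0.037 [128, 129, 129, 121, 106, 99, 106, 93, 45, 36, 27, 29, 25, 27, 28, 30, 32, 32, 32, 32, 40, 73, 130, 130, 128, 128, 129, 129, 129]
0.039 [129, 129, 127, 112, 99, 115, 156, 155, 168, 137, 137, 111, 91, 76, 65, 36, 42, 41, 32, 29, 25, 68, 125, 130, 129, 128, 128, 129, 129]
[269. 224.]
0.033 [129, 129, 129, 129, 130, 121, 78, 35, 20, 17, 15, 15, 16, 16, 17, 16, 18, 19, 18, 20, 16, 36, 81, 122, 131, 129, 129, 129, 129]
0.035 [128, 128, 128, 129, 131, 124, 79, 36, 27, 24, 19, 19, 17, 21, 20, 24, 29, 23, 21, 31, 41, 50, 64, 116, 129, 128, 129, 128, 128]
0.037 [128, 129, 128, 129, 129, 118, 62, 61, 61, 99, 88, 73, 75, 78, 96, 118, 141, 138, 124, 147, 180, 207, 185, 153, 133, 128, 129, 129, 129]
0.039 [128, 128, 128, 128, 128, 130, 171, 183, 206, 198, 173, 134, 139, 172, 200, 198, 197, 197, 197, 197, 196, 196, 192, 170, 140, 127, 128, 129, 128]
[345. 223.]
0.033 [130, 131, 131, 131, 131, 122, 87, 72, 72, 73, 71, 64, 52, 36, 35, 35, 35, 35, 33, 32, 34, 58, 103, 133, 133, 132, 132, 132, 132]
0.035 [130, 131, 131, 132, 128, 110, 73, 72, 70, 69, 66, 57, 37, 34, 33, 32, 32, 32, 32, 30, 28, 38, 73, 118, 134, 132, 132, 131, 131]
0.037 [131, 131, 131, 132, 125, 95, 70, 68, 68, 67, 62, 40, 33, 34, 32, 31, 31, 32, 31, 33, 31, 31, 51, 107, 134, 132, 132, 132, 132]
0.039 [131, 130, 131, 132, 122, 77, 67, 65, 86, 115, 120, 101, 82, 39, 23, 25, 27, 28, 30, 31, 31, 30, 38, 102, 135, 132, 132, 131, 131]
```

```bash
python3 - <<'E'
from h import *
a=plan(.51,-.17,.15,75); a=plan(.611,-.213,.12,start=a)
E
```

```text
pos [0.5028 0.0599 0.1897] yaw 80.2 shift rows 5 each [-0.0115 -0.0563  0.0099]
turn 5.2 deg clockwise (q6 after 0.38) rows 1 each 0.0581
pos [ 0.51 -0.17  0.15] yaw 75.0 shift rows 3 each [-0.0453 -0.0064  0.0125]
```

```bash
python3 -m pendant '[[-1,-0.0115,-0.0563,0.01,0],[-1,-0.0115,-0.0563,0.01,0],[-1,-0.0115,-0.0563,0.01,0],[-1,-0.0115,-0.0563,0.01,0],[-1,-0.0115,-0.0563,0.01,0]]'
python3 -m pendant '[[-1,0,0,0,0.058],[-1,-0.0453,-0.0064,0.0125,0],[-1,-0.0453,-0.0064,0.0125,0],[-1,-0.0453,-0.0064,0.0125,0],[-1,0,0,0,0]]'
python3 - <<'E'
from h import *
s,M=st();print(s['tool_pos'])
f=grab('wrist','w7')
E
```

```text
t: 16.18
tool_pos: [0.5101, -0.1721, 0.1496]
orientation: [0.085, 0.996, -0.0, 0.002]
wrist_force: [0.1, 0.7, -0.2]
gripper_width: 0.0849
gripper_force: 0.0
t: 16.8
tool_pos: [0.6119, -0.2139, 0.117]
orientation: [0.13, 0.991, -0.0, 0.001]
wrist_force: [-0.4, -0.1, 0.5]
gripper_width: 0.0854
gripper_force: 0.0
[ 0.61193948 -0.21394166  0.11704167]
```

View pics/w7.png

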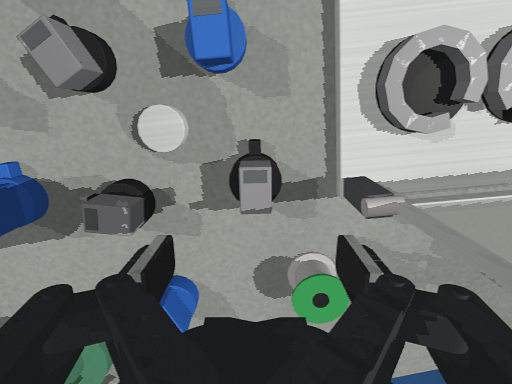

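M0 sits under the tool with its housing top at (240–272,166–192) and its lug at (255,147), pointing to tool +x. M1 is at (115,213) and M2 at (60,52).

```bash
python3 - <<'E'
from h import *
f=load('wrist'); g=cv2.cvtColor(f['frame'],cv2.COLOR_RGB2GRAY)
print(g[130:226:3,262].tolist()); print(f['frame'][175,262],f['frame'][203,262]); print(g[187,225:290:2].tolist())
print('m1 col',g[185:240:3,105].tolist(), 'm2',g[20:90:4,60].tolist())
p=onz(f,[(240,166.5),(271.5,166.5),(240.5,192),(272,192)],.056);print(p.round(4).tolist(),p.mean(0))
print('lug',onz(f,[(255,142)],.016))
s,M=st();print(s['tool_pos'])
E
```

```text
[147, 153, 152, 148, 130, 137, 138, 137, 17, 45, 60, 86, 85, 148, 100, 102, 97, 99, 146, 144, 143, 143, 143, 144, 142, 143, 145, 90, 155, 152, 147, 153]
[ 99 103 102] [144 142 144]
[100, 101, 79, 24, 27, 27, 24, 88, 140, 143, 144, 144, 144, 143, 145, 144, 144, 145, 144, 144, 143, 144, 145, 103, 34, 37, 36, 35, 71, 80, 80, 79, 80]
m1 col [76, 54, 38, 71, 75, 75, 76, 92, 93, 91, 92, 92, 92, 92, 92, 92, 86, 145, 151] m2 [29, 109, 110, 111, 113, 133, 129, 128, 128, 128, 128, 128, 128, 127, 128, 127, 110, 92]
[[0.5872, -0.2204, 0.056], [0.5945, -0.1931, 0.056], [0.6104, -0.2265, 0.056], [0.6179, -0.1984, 0.056]] [ 0.6025028  -0.20960894  0.056     ]
lug [[ 0.57409635 -0.20290939  0.016     ]]
[ 0.61071314 -0.21344272  0.11774625]
```

```bash
python3 - <<'E'
from h import *
f=load('wrist')
p=onz(f,[(240,166.5),(271.5,166.5),(239.8,213),(272.3,213)],.056);c=p.mean(0);d=p[0]+p[1]-p[2]-p[3]
print(c,np.linalg.norm(p[0]-p[1]),np.linalg.norm(p[0]-p[2]),'head',np.degrees(np.arctan2(d[1],d[0])))
a=plan(c[0],c[1],-.009,np.degrees(np.arctan2(d[1],d[0]))-90,step=.05)
E
```

```text
[ 0.61249791 -0.21237009  0.056     ] 0.02829578784359452 0.04469507655897761 head 165.41270495590211
pos [ 0.6107 -0.2134  0.1177] yaw 75.0 shift rows 3 each [-0.0006  0.0006  0.0528]
turn -0.4 deg clockwise (q6 after -0.08) rows 1 each -0.0041
```

```bash
python3 -m pendant '[[-1,-0.002,0.002,0.055,-0.004],[-1,0,0,0.055,0],[-1,0,0,0.03,0],[-1,0,0,0.02,0],[-1,0,0,0,0]]'
python3 -m pendant '[[1,0,0,0,0],[1,0,0,0,0],[1,0,0,0,0],[1,0,0,0,0],[1,0,0,0,0]]'
```

```text
t: 17.48
tool_pos: [0.6105, -0.2117, -0.0105]
orientation: [0.127, 0.992, 0.0, -0.0]
wrist_force: [0.2, -0.2, 0.3]
gripper_width: 0.0852
gripper_force: 0.0
t: 18.1
tool_pos: [0.6114, -0.2122, -0.0097]
orientation: [0.127, 0.992, -0.0, 0.001]
wrist_force: [0.3, -0.3, 6.1]
gripper_width: 0.0289
gripper_force: 61.2
```

```bash
python3 -m pendant '[[1,0,0,-0.05,0],[1,0,0,-0.06,0],[1,0,0,-0.06,0],[1,0,0,0,0]]'
python3 - <<'E'
from h import *
a=plan(.53,-.17,.13); a=plan(.57,.15,.13,start=a); b=plan(.57,.15,.13,20.6)
E
```

```text
t: 18.6
tool_pos: [0.6128, -0.2127, 0.1296]
orientation: [0.127, 0.992, -0.001, 0.003]
wrist_force: [0.6, 0.3, -2.7]
gripper_width: 0.029
gripper_force: 60.4
pos [ 0.6128 -0.2127  0.1296] yaw 75.4 shift rows 2 each [ 0.0568  0.0128 -0.0002]
pos [ 0.53 -0.17  0.13] yaw 75.4 shift rows 6 each [ 0.0088  0.0666 -0.    ]
pos [ 0.6128 -0.2127  0.1296] yaw 75.4 shift rows 7 each [ 0.0237  0.0607 -0.0001]
turn 54.8 deg clockwise (q6 after 0.88) rows 6 each 0.1014
```

```bash
python3 -m pendant '[[1,0.0568,0.0128,0,0],[1,0.0568,0.0128,0,0],[1,0.0088,0.0666,0,0],[1,0.0088,0.0666,0,0],[1,0.0088,0.0666,0,0]]'
python3 -m pendant '[[1,0.0088,0.0666,0,0],[1,0.0088,0.0666,0,0],[1,0.0088,0.0666,0,0],[1,0,0,0,0.1014],[1,0,0,0,0.1014]]'
python3 -m pendant '[[1,0,0,0,0.1014],[1,0,0,0,0.1014],[1,0,0,0,0.1014],[1,0,0,0,0.1014],[1,0,0,0,0]]'
python3 - <<'E'
from h import *
f=grab('wrist','w8')
ar=np.radians(20.6);X=np.array([-np.sin(ar),np.cos(ar)])
t=np.array([.5952,.1648])+.0011*X
a=plan(t[0],t[1],.05,20.6); plan(t[0],t[1],.014,start=a)
print(t,proj(f,[[*t,.046],[.5952,.1648,.036]]))
E
```

```text
t: 19.23
tool_pos: [0.5468, -0.0078, 0.1237]
orientation: [0.128, 0.992, -0.0, -0.001]
wrist_force: [1.3, 0.3, -1.4]
gripper_width: 0.0291
gripper_force: 60.4
t: 19.85
tool_pos: [0.5665, 0.1516, 0.123]
orientation: [0.284, 0.959, -0.001, -0.001]
wrist_force: [-0.5, -0.9, -0.7]
gripper_width: 0.0297
gripper_force: 40.0
t: 20.48
tool_pos: [0.5668, 0.1506, 0.1236]
orientation: [0.568, 0.823, -0.001, -0.001]
wrist_force: [0.0, -0.1, -1.6]
gripper_width: 0.0289
gripper_force: 65.3
pos [0.5669 0.1506 0.1239] yaw 20.8 shift rows 2 each [0.0027 0.0197 0.0462]
turn 0.2 deg clockwise (q6 after 1.47) rows 1 each 0.0022
pos [0.5948 0.1658 0.05  ] yaw 20.6 shift rows 1 each [0.    0.    0.045]
[0.59481297 0.16582967] [[287.18734758 181.72254853]
 [286.04458978 180.26596132]]
```

View pics/w8.png

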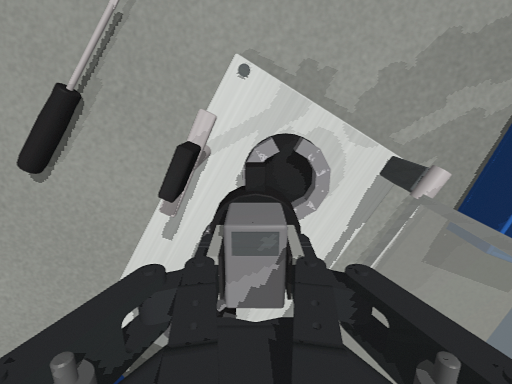

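The view shows the module held with its lug pointing up the image at (256,165). The slackening may have happened in transit, so I'll compare predicted feature pixels with those seen.

```bash
python3 - <<'E'
from h import *
f=load('wrist'); s,M=st(); p=s['tool_pos']
u=p[2]+.010
def pt(x,y,z): return p+M[:,0]*(x-.0011)+M[:,1]*y+np.array([0,0,u+z-p[2]])
print('top front corners',proj(f,[pt(.023,-.015,.056),pt(.023,.015,.056)]).round(1).tolist())
print('top rear',proj(f,[pt(-.023,-.015,.056),pt(-.023,.015,.056)]).round(1).tolist())
print('lug tip top',proj(f,[pt(.042,-.0062,.016),pt(.042,.0062,.016)]).round(1).tolist())
print('base front top',proj(f,[pt(.028,0,.022)]).round(1).tolist())
g=cv2.cvtColor(f['frame'],cv2.COLOR_RGB2GRAY)
print(g[150:320:3,240].tolist());print(g[150:320:3,255].tolist());print(g[300,200:310:3].tolist());print(g[230,200:310:3].tolist());print(g[170,235:280:2].tolist())
E
```

```text
top front corners [[221.2, 225.1], [287.5, 224.9]]
top rear [[224.6, 310.0], [284.6, 309.9]]
lug tip top [[243.7, 166.1], [265.3, 166.1]]
base front top [[254.6, 192.5]]
[203, 203, 206, 204, 205, 203, 207, 209, 173, 140, 140, 141, 111, 27, 25, 29, 33, 32, 103, 104, 104, 105, 104, 106, 105, 122, 130, 111, 83, 85, 85, 85, 84, 86, 83, 84, 122, 120, 121, 122, 121, 121, 121, 131, 135, 135, 134, 134, 134, 134, 135, 83, 85, 185, 181, 183, 184]
[137, 137, 137, 135, 51, 28, 39, 37, 35, 36, 37, 38, 38, 33, 28, 35, 32, 31, 105, 103, 103, 103, 104, 105, 105, 123, 132, 111, 85, 84, 84, 84, 84, 83, 84, 83, 122, 122, 121, 121, 122, 136, 135, 135, 134, 135, 84, 86, 86, 86, 86, 86, 84, 201, 197, 194, 195]
[40, 42, 41, 41, 40, 39, 78, 87, 65, 122, 134, 134, 134, 135, 136, 85, 86, 86, 86, 86, 86, 86, 85, 86, 85, 85, 85, 84, 123, 200, 202, 51, 40, 40, 41, 40, 39]
[204, 209, 111, 67, 36, 127, 143, 88, 93, 122, 122, 123, 122, 122, 123, 123, 123, 123, 123, 123, 123, 123, 123, 123, 124, 123, 123, 122, 120, 122, 139, 140, 59, 24, 202, 202, 201]
[205, 203, 207, 170, 138, 52, 38, 37, 39, 39, 37, 36, 37, 36, 39, 32, 34, 32, 32, 34, 37, 38, 38]
```

```bash
python3 -m pendant '[[1,0.0027,0.0197,0.046,0.002],[1,0.0027,0.0197,0.046,0],[1,0,0,0,0],[1,0,0,0,0]]'
python3 - <<'E'
from h import *
plan(.5948,.1658,.03,20.6)
E
```

```text
t: 21.02
tool_pos: [0.5955, 0.1658, 0.0523]
orientation: [0.57, 0.822, -0.0, -0.0]
wrist_force: [-0.8, -1.0, -0.9]
gripper_width: 0.029
gripper_force: 65.3
pos [0.5955 0.1658 0.0523] yaw 20.5 shift rows 1 each [ 0.0003 -0.0008  0.0279]
turn -0.1 deg clockwise (q6 after 1.48) rows 1 each -0.0009
```

```bash
python3 -m pendant '[[1,0.0003,-0.0008,0.026,0],[1,0,0,0.005,0],[1,0,0,0,0]]'
python3 -m pendant '[[1,0,0,0.006,0],[1,0,0,0.006,0],[1,0,0,0,0]]'
python3 -m pendant '[[1,0,0,0.006,0],[1,0,0,0.003,0],[1,0,0,0,0]]'
```

```text
t: 21.4
tool_pos: [0.5952, 0.1658, 0.0281]
orientation: [0.57, 0.821, 0.0, 0.0]
wrist_force: [0.3, -0.6, -1.3]
gripper_width: 0.0287
gripper_force: 65.4
t: 21.78
tool_pos: [0.5947, 0.1658, 0.0169]
orientation: [0.57, 0.821, -0.0, -0.0]
wrist_force: [-0.2, 0.2, -2.0]
gripper_width: 0.029
gripper_force: 65.4
t: 22.15
tool_pos: [0.5948, 0.1658, 0.0097]
orientation: [0.57, 0.821, -0.0, -0.0]
wrist_force: [-0.1, 0.4, -1.9]
gripper_width: 0.0291
gripper_force: 65.4
```

```bash
python3 -m pendant '[[-1,0,0,0,0],[-1,0,0,0,0],[-1,0,0,0,0],[-1,0,0,-0.05,0],[-1,0,0,-0.06,0]]'
python3 -m pendant '[[-1,0,0,-0.06,0],[-1,0,0,0,0],[-1,0,0,0,0]]'
python3 - <<'E'
from h import *
f=grab('wrist','w9'); s,M=st(); p=s['tool_pos']
# seated prediction at nest C: top corners z .074
c=np.array([.5952,.1648,.074]);a=np.radians(110.6);X=np.array([np.cos(a),np.sin(a),0]);Y=np.array([-X[1],X[0],0])
q=proj(f,[c+i*.023*X+j*.015*Y for i,j in((1,1),(1,-1),(-1,1),(-1,-1))]);print(q.round(1).tolist())
g=cv2.cvtColor(f['frame'],cv2.COLOR_RGB2GRAY);u,v=q.mean(0).astype(int);print(u,v)
print('row',g[v+8,u-36:u+37:2].tolist());print('col',g[v-45:v+46:2,u].tolist(), g[v-45:v+46:2,u+10].tolist())
a=plan(.50,.12,.13);a=plan(.50,-.2,.13,start=a)
E
```

```text
t: 22.78
tool_pos: [0.5942, 0.1656, 0.0981]
orientation: [0.57, 0.821, -0.001, -0.001]
wrist_force: [0.3, 0.4, 0.5]
gripper_width: 0.0854
gripper_force: 0.0
t: 23.15
tool_pos: [0.595, 0.1659, 0.1458]
orientation: [0.57, 0.821, 0.0, 0.0]
wrist_force: [0.2, -0.3, -0.3]
gripper_width: 0.0858
gripper_force: 0.0
[[238.3, 165.2], [270.3, 165.1], [239.3, 211.2], [269.7, 211.1]]
254 188
row [131, 127, 127, 127, 127, 128, 77, 81, 67, 28, 16, 102, 128, 127, 127, 127, 126, 127, 126, 126, 127, 126, 127, 126, 126, 126, 76, 28, 56, 127, 126, 127, 127, 126, 127, 126, 155]
col [38, 36, 35, 36, 34, 31, 39, 32, 35, 97, 97, 97, 133, 93, 86, 89, 89, 87, 86, 100, 128, 127, 127, 127, 126, 127, 127, 126, 127, 127, 126, 126, 127, 127, 75, 81, 80, 105, 109, 106, 179, 174, 174, 176, 178, 176] [31, 42, 77, 108, 118, 107, 15, 48, 34, 98, 98, 96, 133, 94, 87, 89, 89, 85, 86, 99, 129, 128, 127, 127, 126, 127, 127, 127, 127, 127, 126, 127, 126, 127, 153, 135, 127, 132, 129, 197, 181, 181, 178, 176, 175, 177]
pos [0.5945 0.1657 0.1449] yaw 20.4 shift rows 2 each [-0.0061 -0.0653  0.0093]
pos [0.5  0.12 0.13] yaw 20.4 shift rows 6 each [-0.0625 -0.0233 -0.    ]
```

```bash
python3 -m pendant '[[-1,-0.0061,-0.0653,0.01,0],[-1,-0.0061,-0.0653,0.01,0],[-1,-0.0625,-0.0233,0,0],[-1,-0.0625,-0.0233,0,0],[-1,-0.0625,-0.0233,0,0]]'
python3 -m pendant '[[-1,-0.0625,-0.0233,0,0],[-1,-0.0625,-0.0233,0,0],[-1,-0.0625,-0.0233,0,0],[-1,0,0,0,-0.11],[-1,0,0,0,-0.11]]'
python3 -m pendant '[[-1,0,0,0,-0.11],[-1,0,0,0,-0.11],[-1,0,0,0,-0.11],[-1,0,0,0,-0.11],[-1,0,0,0,-0.11]]'
python3 -m pendant '[[-1,0,0,0,-0.11],[-1,0,0,0,-0.11],[-1,0,0,0,-0.04],[-1,0,0,0,0]]'
python3 - <<'E'
from h import *
plan(.449,-.338,.12,112)
grab('top')
E
```

```text
t: 23.82
tool_pos: [0.4992, -0.0412, 0.1286]
orientation: [0.57, 0.822, -0.001, -0.001]
wrist_force: [0.5, 0.4, 0.0]
gripper_width: 0.0857
gripper_force: 0.0
t: 24.45
tool_pos: [0.4993, -0.2006, 0.1281]
orientation: [0.419, 0.908, -0.0, -0.002]
wrist_force: [0.6, -0.1, -0.5]
gripper_width: 0.0855
gripper_force: 0.0
t: 25.08
tool_pos: [0.4995, -0.1995, 0.1282]
orientation: [-0.001, 1.0, 0.001, -0.001]
wrist_force: [0.1, -0.5, -0.4]
gripper_width: 0.0855
gripper_force: 0.0
t: 25.58
tool_pos: [0.4996, -0.1996, 0.1285]
orientation: [-0.2, 0.98, 0.001, -0.001]
wrist_force: [-0.9, 0.0, -0.3]
gripper_width: 0.0851
gripper_force: 0.0
pos [ 0.4996 -0.1996  0.1285] yaw 113.1 shift rows 3 each [ 0.042  -0.0448  0.0036]
turn 1.1 deg clockwise (q6 after -0.76) rows 1 each 0.0122
```

```bash
python3 -m pendant '[[-1,0.042,-0.0448,0.0036,0.012],[-1,0.042,-0.0448,0.0036,0],[-1,0.042,-0.0448,0.0036,0],[-1,0,0,0,0],[-1,0,0,0,0]]'
cat > mod.py <<'E'
from h import *
def find(f,guess=None):
    """grey housing tops under the tool: contours of low-saturation mid-grey, rectangle fitted on z=.056"""
    im=f['frame']; h=cv2.cvtColor(im,cv2.COLOR_RGB2HSV); g=cv2.cvtColor(im,cv2.COLOR_RGB2GRAY)
    u,v=proj(f,[[*guess,.056]])[0]; print('guess px',u.round(),v.round())
    u,v=int(u),int(v)
    e=cv2.Canny(g,40,90); s=g[max(0,v-60):v+60:3,u-60:u+60:3]
    for r in s: print(' '.join('%3d'%x for x in r))
E
python3 - <<'E'
from mod import *
f=grab('wrist','w10'); s,M=st(); print(s['tool_pos']); find(f,(.449,-.338))
E
```

```text
t: 26.25
tool_pos: [0.4481, -0.3373, 0.121]
orientation: [-0.191, 0.982, 0.001, -0.0]
wrist_force: [-0.0, 0.1, 0.1]
gripper_width: 0.0853
gripper_force: 0.0
[ 0.44846948 -0.33697148  0.12115242]
guess px 253.0 189.0
154 148 152 152 149 152 156 146 148 147 148 155 152 155 148 150 139 136 138 137 139 135 135 134 139 134 140 134 141 142 141 139 135 139 158 156 154 156 154 156
153 149 148 152 156 157 152 150 148 154 153 150 146 149 148 148 132 137 138 134 138 139 134 138 136 140 140 136 139 141 142 138 141 141 137 154 155 154 151 152
145 154 152 153 151 156 151 147 144 147 154 153 153 152 152 149 136 135 138 136 134 139 134 137 139 141 132 141 139 139 138 140 142 142 138 155 153 158 153 149
146 155 147 147 148 152 148 148 154 151 153 147 152 150 120 140  92 136 139 140 139 139 139 145 137 133 133 139 146 140 137 139 144 145 143 155 159 156 150 155
146 150  88 156 135 117 157 138 155 158 152 149 146 151  92  96  95  77  77 144 139 139 135 143 139 135 137 139 144 138 141 139 144 144 144 156 157 160 153 158
149 152  95  96  96  96  99  95  97  94  92 153 148 119 100  97  97  40  16  15  46 
[... 4815 characters left out ...]
 136 139 139 137 139 140 141 144 139 139 139 139 109  80  81
151 155 151 152 150 154 154 156 154 156 154 158 158 139 139 103  81  80  82  79  81  81  97 116 108 120 140 138 141 142 138 138 142 140 135 140 139 138 134 141
151 147 148 148 151 158 155 152 157 150 149 155 154 134 106  82  82  82  81  83 114 112 115 115 115 112 113 130 145 139 138 137 139 138 142 142 138 136 138 141
151 154 150 149 151 155 153 150 152 150 150 154 150 140  81  82  84  81  84 110 111 109 116 164 143 119 112 124 135 142 141 142 137 140 138 138 137 138 137 138
153 146 151 153 149 152 157 152 152 150 148 147 154 138  80  80  79  79 112 110 185 197 195 193 197 199 203 182 136 140 142 139 137 142 133 138 135 139 138 139
```

```bash
cat > rect.py <<'E'
from h import *
def rect(f,fl,fr,rl,rr,lug,sgn=1):
    p=onz(f,[fl,fr,rl,rr],.056); c=p.mean(0); d=p[0]+p[1]-p[2]-p[3]; H=np.degrees(np.arctan2(d[1],d[0]))
    L=onz(f,[lug],.016)[0]-c; print('c',c.round(4),'w %.4f %.4f l %.4f %.4f'%(*[np.linalg.norm(p[i]-p[j]) for i,j in((0,1),(2,3),(0,2),(1,3))],),'head %.1f'%H,'lug head %.1f dist %.4f'%(np.degrees(np.arctan2(L[1],L[0])),np.hypot(*L[:2])))
    return c,H
E
python3 - <<'E'
from rect import *
f=load('wrist'); g=cv2.cvtColor(f['frame'],cv2.COLOR_RGB2GRAY)
for r in(178,184,190,196,202,208,214): print(r,g[r,224:270].tolist())
for c in(234,240,250,257): print(c,g[162:178,c].tolist(),g[208:226,c].tolist())
c,H=rect(f,(231.5,172),(262,173),(229.5,217.5),(260.5,217.5),(249,143.5))
E
```

```text
178 [30, 27, 28, 25, 26, 22, 89, 129, 147, 142, 110, 93, 96, 95, 95, 94, 95, 95, 95, 95, 95, 95, 95, 95, 94, 94, 94, 94, 93, 94, 92, 92, 92, 89, 126, 139, 139, 148, 104, 41, 39, 40, 41, 39, 38, 40]
184 [28, 27, 27, 29, 27, 40, 86, 126, 136, 130, 104, 91, 92, 93, 92, 93, 93, 94, 95, 95, 94, 95, 95, 96, 95, 93, 93, 94, 94, 93, 94, 93, 92, 108, 131, 138, 143, 122, 69, 35, 39, 39, 40, 40, 39, 40]
190 [28, 27, 29, 28, 24, 52, 99, 131, 136, 135, 135, 134, 134, 133, 134, 135, 135, 135, 135, 134, 134, 134, 136, 135, 135, 136, 135, 135, 136, 135, 136, 136, 137, 135, 135, 138, 148, 102, 40, 40, 40, 40, 40, 40, 40, 37]
196 [22, 24, 27, 27, 31, 77, 119, 132, 134, 134, 134, 133, 133, 133, 134, 133, 134, 134, 134, 134, 134, 135, 134, 134, 135, 135, 136, 135, 135, 136, 135, 136, 136, 136, 136, 143, 110, 54, 35, 39, 39, 39, 40, 38, 38, 101]
202 [149, 152, 158, 127, 72, 86, 126, 134, 133, 133, 133, 133, 134, 134, 134, 134, 134, 133, 134, 135, 134, 134, 135, 134, 135, 135, 136, 134, 136, 135, 135, 135, 136, 136, 139, 146, 97, 33, 34, 35, 58, 125, 141, 140, 139, 139]
208 [152, 150, 149, 154, 120, 105, 
[... 491 characters left out ...]
122, 116, 115, 116] [133, 133, 133, 133, 132, 133, 133, 132, 129, 158, 156, 157, 156, 153, 152, 149, 141, 143]
240 [25, 26, 62, 74, 71, 72, 71, 71, 71, 88, 118, 137, 119, 92, 93, 93] [134, 134, 134, 134, 134, 134, 134, 134, 133, 132, 137, 135, 136, 139, 139, 140, 138, 136]
250 [26, 23, 25, 55, 73, 72, 71, 71, 71, 71, 101, 126, 140, 100, 93, 93] [135, 136, 135, 135, 135, 135, 136, 135, 135, 132, 137, 138, 135, 137, 137, 139, 141, 142]
257 [24, 36, 22, 27, 75, 72, 72, 71, 71, 71, 78, 119, 134, 139, 82, 92] [136, 136, 136, 137, 137, 138, 138, 139, 139, 139, 137, 140, 139, 136, 139, 139, 134, 137]
c [ 0.4573 -0.342   0.056 ] w 0.0280 0.0299 l 0.0450 0.0440 head -160.7 lug head -161.2 dist 0.0440
```

```bash
python3 - <<'E'
from rect import *
f=load('wrist')
c,H=rect(f,(230.5,171),(262.3,173),(229,216.5),(258.8,218),(249,143.5))
plan(.4568,-.3418,-.0105,-161+270)
E
```

```text
c [ 0.4572 -0.3428  0.056 ] w 0.0292 0.0288 l 0.0449 0.0446 head -161.6 lug head -162.1 dist 0.0436
pos [ 0.4485 -0.337   0.1212] yaw 112.1 shift rows 3 each [-0.0025 -0.0032  0.0549]
turn 3.1 deg clockwise (q6 after -0.98) rows 1 each 0.0341
```

```bash
python3 -m pendant '[[-1,-0.0075,-0.0096,0.05,0.034],[-1,0,0,0.055,0],[-1,0,0,0.035,0],[-1,0,0,0.024,0],[-1,0,0,0,0]]'
python3 -m pendant '[[1,0,0,0,0],[1,0,0,0,0],[1,0,0,0,0],[1,0,0,0,0],[1,0,0,0,0]]'
python3 -m pendant '[[1,0,0,-0.05,0],[1,0,0,-0.06,0],[1,0,0,-0.06,0],[1,0,0,0,0],[1,0,0,0,0]]'
python3 - <<'E'
from h import *
f=grab('wrist','w11'); s,M=st(); p=s['tool_pos']; g=cv2.cvtColor(f['frame'],cv2.COLOR_RGB2GRAY)
print(p, np.degrees(np.arctan2(M[1,1],M[0,1])))
for r in(240,270,300): print(r,g[r,200:310:2].tolist())
for c in(240,250,255,260,272): print(c,g[150:330:3,c].tolist())
for r in(166,172,178): print(r,g[r,230:282:2].tolist())
a=plan(.54,-.02,.13);a=plan(.56,.05,.13,start=a); plan(.56,.05,.13,-37.9+270)
E
```

```text
t: 26.92
tool_pos: [0.4563, -0.3405, -0.0112]
orientation: [-0.166, 0.986, 0.001, -0.001]
wrist_force: [0.6, -0.1, 1.2]
gripper_width: 0.0854
gripper_force: 0.0
t: 27.55
tool_pos: [0.4576, -0.3432, -0.0086]
orientation: [-0.165, 0.986, -0.001, 0.001]
wrist_force: [0.4, 0.5, 6.5]
gripper_width: 0.029
gripper_force: 61.1
t: 28.18
tool_pos: [0.4563, -0.3424, 0.1253]
orientation: [-0.165, 0.986, 0.0, -0.0]
wrist_force: [-0.2, 0.2, -2.1]
gripper_width: 0.0292
gripper_force: 60.3
[ 0.45600037 -0.34207946  0.12455887] 109.00012312175639
240 [120, 37, 40, 41, 41, 36, 130, 132, 132, 131, 135, 72, 94, 105, 106, 107, 79, 73, 74, 74, 74, 72, 73, 73, 74, 73, 73, 73, 73, 74, 74, 74, 74, 74, 74, 75, 75, 75, 75, 72, 106, 106, 100, 79, 71, 134, 132, 131, 132, 123, 30, 39, 39, 40, 36]
270 [41, 41, 40, 40, 40, 42, 41, 41, 33, 36, 35, 29, 24, 112, 147, 115, 86, 134, 147, 147, 168, 106, 103, 165, 164, 166, 132, 107, 104, 105, 107, 105, 106, 106, 106, 106, 105, 106, 105, 106, 105, 104, 86, 29, 39, 44, 40, 40, 39, 42, 41, 41, 40, 40, 42]
300 [42, 41, 41, 39, 40, 39, 41, 40, 48, 84, 101, 127, 153, 122, 138,
[... 1562 characters left out ...]
12, 105, 40, 39, 40]
166 [167, 167, 168, 166, 168, 168, 164, 174, 29, 45, 43, 45, 45, 46, 44, 46, 46, 43, 113, 154, 154, 157, 156, 153, 154, 152]
172 [161, 167, 168, 170, 170, 169, 168, 168, 30, 45, 44, 44, 44, 43, 45, 44, 45, 48, 117, 157, 152, 150, 154, 155, 155, 158]
178 [170, 168, 167, 166, 166, 168, 162, 172, 21, 27, 28, 27, 45, 45, 50, 51, 52, 49, 136, 151, 154, 152, 153, 158, 153, 152]
pos [ 0.456  -0.3421  0.1246] yaw 109.0 shift rows 7 each [-0.0329  0.0495 -0.001 ]
pos [ 0.54 -0.02  0.13] yaw 109.0 shift rows 2 each [-0.0261  0.0373 -0.    ]
pos [ 0.456  -0.3421  0.1246] yaw 109.0 shift rows 8 each [-0.0353  0.0526 -0.0009]
turn 56.9 deg clockwise (q6 after 0.02) rows 6 each 0.1054
```

```bash
cat > held.py <<'E'
from h import *
def held(u0,xs=(-.002,0,.002)):
    f=load('wrist'); s,M=st(); p=s['tool_pos']
    for xo in xs:
        pt=lambda x,y,z: p+M[:,0]*(x+xo)+M[:,1]*y+np.array([0,0,u0+z])
        q=proj(f,[pt(.023,0,.056),pt(-.023,0,.056),pt(.042,-.0062,.016),pt(.042,.0062,.016),pt(.023,-.015,.056),pt(.023,.015,.056)])
        print(xo,'front v %.1f rear v %.1f lugtip v %.1f lug u %.1f %.1f  front u %.1f %.1f'%(q[0,1],q[1,1],q[2,1],q[2,0],q[3,0],q[4,0],q[5,0]))
E
python3 -c "
from held import *
held(.0087)
f=load('wrist');g=cv2.cvtColor(f['frame'],cv2.COLOR_RGB2GRAY)
print(g[212:234,255].tolist(),g[152:166,255].tolist(),g[296:325,232].tolist(),g[296:325,280].tolist());print(g[224,214:226].tolist(),g[224,282:296].tolist())"
```

```text
-0.002 front v 222.4 rear v 306.2 lugtip v 164.8 lug u 243.7 265.1  front u 221.8 287.0
0 front v 218.4 rear v 302.9 lugtip v 161.4 lug u 243.7 265.1  front u 221.7 287.1
0.002 front v 214.3 rear v 299.5 lugtip v 158.0 lug u 243.6 265.1  front u 221.5 287.3
[98, 98, 99, 98, 99, 99, 99, 106, 113, 112, 111, 107, 108, 108, 70, 75, 74, 75, 75, 74, 74, 75] [150, 150, 154, 154, 155, 157, 55, 19, 25, 28, 26, 41, 47, 46] [145, 146, 146, 146, 146, 143, 138, 147, 148, 147, 147, 148, 150, 147, 147, 145, 147, 153, 155, 153, 149, 127, 31, 38, 38, 34, 34, 34, 32] [162, 162, 162, 162, 162, 161, 151, 171, 169, 169, 169, 168, 167, 168, 170, 172, 174, 177, 109, 114, 115, 64, 38, 39, 41, 39, 41, 40, 41]
[26, 25, 31, 36, 37, 38, 37, 36, 35, 65, 100, 107] [106, 106, 103, 99, 93, 73, 53, 47, 47, 47, 49, 47, 45, 46]
```

```bash
python3 -m pendant '[[1,-0.0329,0.0495,-0.001,0],[1,-0.0329,0.0495,-0.001,0],[1,-0.0329,0.0495,-0.001,0],[1,-0.0329,0.0495,-0.001,0],[1,-0.0329,0.0495,-0.001,0]]'
python3 -m pendant '[[1,-0.0329,0.0495,-0.001,0],[1,-0.0329,0.0495,-0.001,0],[1,0,0,0,-0.114],[1,0,0,0,-0.114],[1,0,0,0,-0.114]]'
python3 -m pendant '[[1,0,0,0,-0.114],[1,0,0,0,-0.114],[1,0,0,0,-0.114],[1,0,0,0,-0.114],[1,0,0,0,-0.114]]'
python3 -m pendant '[[1,0,0,0,-0.114],[1,0,0,0,-0.114],[1,0,0,0,-0.114],[1,0,0,0,-0.114],[1,0,0,0,0]]'
python3 - <<'E'
from h import *
a=plan(.5786,.0663,.05,-127.9); f=grab('wrist'); from held import held; held(.0087,(0,))
g=cv2.cvtColor(f['frame'],cv2.COLOR_RGB2GRAY);print(g[212:234,255].tolist())
E
```

```text
t: 28.85
tool_pos: [0.5158, -0.1109, 0.1282]
orientation: [-0.165, 0.986, 0.001, -0.002]
wrist_force: [0.2, 0.0, -1.9]
gripper_width: 0.0293
gripper_force: 60.2
t: 29.48
tool_pos: [0.5395, -0.0202, 0.1296]
orientation: [-0.424, 0.906, 0.001, -0.002]
wrist_force: [-0.1, -0.2, -0.7]
gripper_width: 0.029
gripper_force: 60.4
t: 30.1
tool_pos: [0.5394, -0.0205, 0.1296]
orientation: [0.774, -0.633, -0.002, 0.001]
wrist_force: [-0.4, -1.2, -2.0]
gripper_width: 0.0292
gripper_force: 60.5
t: 30.72
tool_pos: [0.5397, -0.0205, 0.13]
orientation: [0.946, -0.325, -0.002, 0.0]
wrist_force: [-1.9, 0.2, -1.5]
gripper_width: 0.0291
gripper_force: 60.4
pos [ 0.5397 -0.0205  0.13  ] yaw -128.0 shift rows 3 each [-0.0095 -0.0385  0.0333]
turn -0.1 deg clockwise (q6 after -2.52) rows 1 each -0.0009
0 front v 219.2 rear v 304.4 lugtip v 161.6 lug u 245.0 266.6  front u 223.1 289.1
[70, 71, 70, 70, 70, 71, 72, 79, 87, 91, 93, 93, 95, 96, 56, 65, 66, 65, 63, 64, 64, 65]
```

```bash
python3 -m pendant '[[1,-0.0095,-0.0385,0,0],[1,-0.0095,-0.0385,0,0],[1,-0.0095,-0.0385,0.04,0],[1,0,0,0.058,0],[1,0,0,0,0]]'
python3 - <<'E'
from h import *
plan(.5786,.0663,.028,-127.9)
E
```

```text
t: 31.4
tool_pos: [0.5758, 0.0663, 0.0491]
orientation: [0.946, -0.325, -0.004, 0.002]
wrist_force: [-0.1, 0.7, -1.8]
gripper_width: 0.0292
gripper_force: 60.2
pos [0.5758 0.0663 0.0491] yaw -128.0 shift rows 1 each [ 0.0028 -0.0022  0.0264]
turn -0.1 deg clockwise (q6 after -2.37) rows 1 each -0.0007
```

```bash
python3 -m pendant '[[1,0,0,0,0],[1,0,0,0,0]]'
python3 - <<'E'
from h import *
plan(.5786,.0663,.028,-127.9)
E
```

```text
t: 31.65
tool_pos: [0.5809, 0.0662, 0.0557]
orientation: [0.946, -0.325, 0.002, -0.001]
wrist_force: [0.4, -0.4, -1.1]
gripper_width: 0.0288
gripper_force: 60.2
pos [0.5809 0.0662 0.0557] yaw -127.9 shift rows 1 each [-0.0023  0.0016  0.0347]
turn -0.0 deg clockwise (q6 after -2.37) rows 1 each -0.0005
```

```bash
python3 -m pendant '[[1,0,0,0,0],[1,0,0,0,0],[1,0,0,0,0]]'
python3 - <<'E'
from h import *
plan(.5786,.0663,.028,-127.9)
E
```

```text
t: 32.02
tool_pos: [0.5796, 0.0663, 0.0538]
orientation: [0.946, -0.325, 0.0, -0.0]
wrist_force: [-0.6, -0.5, -1.1]
gripper_width: 0.0293
gripper_force: 60.3
pos [0.5796 0.0663 0.0538] yaw -127.9 shift rows 1 each [-0.001   0.0008  0.0322]
turn 0.0 deg clockwise (q6 after -2.37) rows 1 each 0.0001
```

Settled, so I'll go down gently.

```bash
python3 -m pendant '[[1,-0.001,0.0008,0.018,0],[1,0,0,0.014,0],[1,0,0,0,0],[1,0,0,0,0]]'
python3 -m pendant '[[1,0,0,0.006,0],[1,0,0,0.006,0],[1,0,0,0,0],[1,0,0,0,0]]'
python3 -m pendant '[[1,0,0,0.006,0],[1,0,0,0.004,0],[1,0,0,0,0],[1,0,0,0,0]]'
```

```text
t: 32.52
tool_pos: [0.5784, 0.0664, 0.0277]
orientation: [0.946, -0.325, -0.0, 0.0]
wrist_force: [-0.0, 0.0, -2.0]
gripper_width: 0.029
gripper_force: 60.3
t: 33.02
tool_pos: [0.5784, 0.0664, 0.0183]
orientation: [0.946, -0.324, -0.0, -0.0]
wrist_force: [0.3, 0.1, -1.8]
gripper_width: 0.0289
gripper_force: 60.3
t: 33.52
tool_pos: [0.5784, 0.0664, 0.0102]
orientation: [0.946, -0.325, -0.0, 0.0]
wrist_force: [0.8, -0.1, -2.0]
gripper_width: 0.0292
gripper_force: 60.3
```

```bash
python3 -m pendant '[[-1,0,0,0,0],[-1,0,0,0,0],[-1,0,0,0,0],[-1,0,0,-0.05,0],[-1,0,0,-0.06,0]]'
python3 -m pendant '[[-1,0,0,-0.06,0],[-1,0,0,0,0],[-1,0,0,0,0],[-1,0,0,0,0]]'
cat > seat.py <<'E'
from h import *
def seat(c,a):
    f=grab('wrist'); a=np.radians(a);X=np.array([np.cos(a),np.sin(a),0]);Y=np.array([-X[1],X[0],0]);c=np.array([*c,.074])
    q=proj(f,[c+i*.023*X+j*.015*Y for i,j in((1,1),(1,-1),(-1,1),(-1,-1))]);print('pred corners',q.round(1).tolist())
    g=cv2.cvtColor(f['frame'],cv2.COLOR_RGB2GRAY);u,v=q.mean(0).astype(int);print('col0',u-36,'row0',v-45)
    for r in(v+4,v+16): print('row',r,g[r,u-36:u+37:2].tolist())
    for k in(u-10,u+10): print('col',k,g[v-45:v+46:2,k].tolist())
E
python3 - <<'E'
from seat import *
seat((.5786,.0663),-37.9)
a=plan(.50,.05,.14);a=plan(.50,-.2,.14,start=a);
E
```

```text
t: 34.15
tool_pos: [0.5776, 0.0663, 0.0983]
orientation: [0.946, -0.325, -0.001, 0.001]
wrist_force: [0.6, -0.0, -0.3]
gripper_width: 0.0849
gripper_force: 0.0
t: 34.65
tool_pos: [0.5776, 0.0663, 0.1447]
orientation: [0.946, -0.325, -0.001, 0.001]
wrist_force: [-0.9, 0.2, -0.6]
gripper_width: 0.0852
gripper_force: 0.0
pred corners [[238.6, 162.1], [270.9, 162.1], [239.4, 208.6], [270.1, 208.6]]
col0 218 row0 140
row 189 [115, 114, 114, 114, 113, 114, 116, 63, 31, 29, 35, 127, 126, 126, 127, 126, 126, 125, 125, 126, 125, 125, 125, 124, 123, 117, 42, 19, 20, 34, 64, 114, 124, 124, 123, 123, 123]
row 201 [89, 104, 101, 121, 126, 147, 169, 155, 124, 126, 111, 126, 126, 126, 126, 126, 126, 125, 125, 126, 125, 124, 124, 124, 124, 107, 120, 124, 124, 122, 141, 160, 140, 121, 179, 189, 188]
col 244 [25, 50, 99, 129, 127, 130, 8, 23, 24, 57, 57, 57, 122, 75, 83, 85, 86, 82, 82, 97, 127, 126, 126, 127, 126, 126, 125, 126, 126, 126, 126, 126, 126, 127, 130, 145, 133, 159, 191, 190, 189, 191, 189, 190, 189, 189]
col 264 [18, 24, 51, 70, 82, 74, 11, 20, 21, 58, 57, 57, 114, 83, 84, 86, 85, 83, 84, 84, 124, 124, 124, 124, 123, 124, 124, 123, 124, 123, 123, 123, 124, 124, 159, 134, 145, 143, 191, 188, 189, 190, 188, 191, 196, 189]
pos [0.5776 0.0663 0.1447] yaw -127.9 shift rows 2 each [-0.032   0.0378  0.0029]
pos [0.5  0.05 0.14] yaw -127.9 shift rows 5 each [ 0.0384  0.0493 -0.    ]
```

```bash
python3 -m pendant '[[-1,-0.032,0.0378,0,0],[-1,-0.032,0.0378,0,0],[-1,0.0384,0.0493,0,0],[-1,0.0384,0.0493,0,0],[-1,0.0384,0.0493,0,0]]'
python3 -m pendant '[[-1,0.0384,0.0493,0,0],[-1,0.0384,0.0493,0,0],[-1,0,0,0,0.11],[-1,0,0,0,0.11],[-1,0,0,0,0.11]]'
python3 -m pendant '[[-1,0,0,0,0.11],[-1,0,0,0,0.11],[-1,0,0,0,0.11],[-1,0,0,0,0.11],[-1,0,0,0,0.05]]'
python3 - <<'E'
from h import *
plan(.597,-.352,.12,158)
E
```

```text
t: 35.33
tool_pos: [0.5003, -0.1011, 0.1454]
orientation: [0.946, -0.324, -0.001, 0.0]
wrist_force: [0.8, 0.1, 1.0]
gripper_width: 0.0856
gripper_force: 0.0
t: 35.95
tool_pos: [0.5004, -0.2, 0.145]
orientation: [0.829, -0.559, -0.001, 0.0]
wrist_force: [0.2, 0.1, 0.9]
gripper_width: 0.0855
gripper_force: 0.0
t: 36.58
tool_pos: [0.5005, -0.1997, 0.1451]
orientation: [-0.56, 0.828, 0.001, -0.001]
wrist_force: [-1.0, 0.9, -0.2]
gripper_width: 0.0854
gripper_force: 0.0
pos [ 0.5005 -0.1997  0.1451] yaw 158.1 shift rows 4 each [ 0.0329 -0.0457  0.0078]
turn 0.1 deg clockwise (q6 after -1.57) rows 1 each 0.0015
```

```bash
python3 -m pendant '[[-1,0.0329,-0.0457,0.008,0],[-1,0.0329,-0.0457,0.008,0],[-1,0.0329,-0.0457,0.008,0],[-1,0.0329,-0.0457,0.008,0],[-1,0,0,0,0]]'
python3 -m pendant '[[-1,0,0,0,0],[-1,0,0,0,0]]'
python3 - <<'E'
from mod import *
f=grab('wrist','w12'); s,M=st(); print(s['tool_pos']); cv2.imwrite('pics/w12b.png',cv2.resize(cv2.imread('pics/w12.png')[110:260,155:355],None,fx=4,fy=4,interpolation=cv2.INTER_CUBIC))
E
```

```text
t: 37.2
tool_pos: [0.598, -0.3535, 0.1167]
orientation: [-0.561, 0.828, 0.002, -0.001]
wrist_force: [0.2, -0.4, -0.4]
gripper_width: 0.0853
gripper_force: 0.0
t: 37.45
tool_pos: [0.5977, -0.3508, 0.1211]
orientation: [-0.562, 0.827, -0.0, 0.0]
wrist_force: [-0.3, -0.3, -0.4]
gripper_width: 0.0849
gripper_force: 0.0
[ 0.5978287  -0.35083411  0.12141566]
```

View pics/w12b.png

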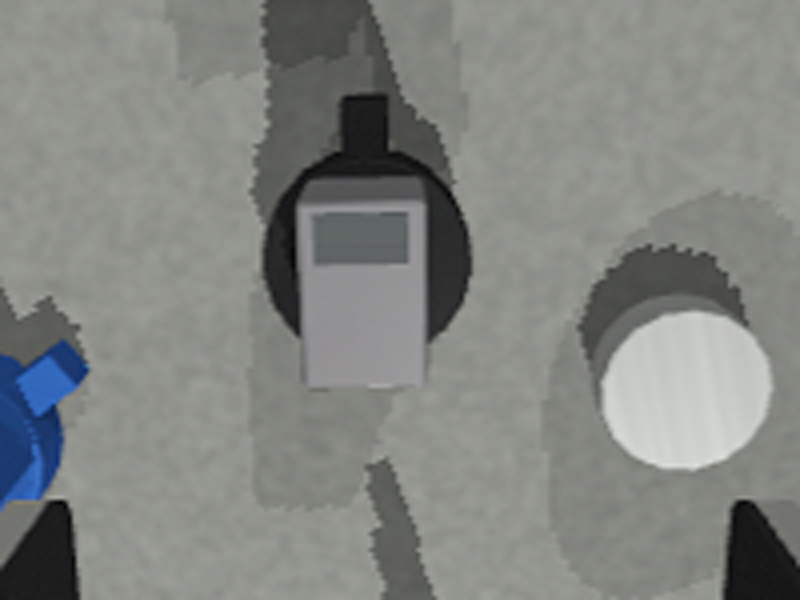

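M1 is nearly aligned with the tool. Its housing top has crop corners at (297,200), (428,202), (304,386) and (427,384), and its lug tip is at (364,96).

```bash
python3 - <<'E'
from rect import *
f=load('wrist'); C=lambda x,y:(155+(x+.5)/4-.5,110+(y+.5)/4-.5)
c,H=rect(f,C(297,200),C(428,202),C(304,386),C(427,384),C(364,97))
print('lug base',onz(f,[C(364,150)],.016))
plan(c[0],c[1],-.0105,H+270)
E
```

```text
c [ 0.6038 -0.3581  0.056 ] w 0.0297 0.0293 l 0.0448 0.0438 head -111.3 lug head -110.4 dist 0.0419
lug base [[ 0.59433467 -0.38488675  0.016     ]]
pos [ 0.5978 -0.3508  0.1214] yaw 158.4 shift rows 3 each [ 0.0019 -0.0034  0.055 ]
turn -0.3 deg clockwise (q6 after -1.73) rows 1 each -0.0034
```

```bash
python3 -m pendant '[[-1,0.0057,-0.0102,0.05,-0.003],[-1,0,0,0.055,0],[-1,0,0,0.035,0],[-1,0,0,0.025,0],[-1,0,0,0,0]]'
python3 -m pendant '[[1,0,0,0,0],[1,0,0,0,0],[1,0,0,0,0],[1,0,0,0,0],[1,0,0,0,0]]'
python3 -m pendant '[[1,0,0,-0.05,0],[1,0,0,-0.06,0],[1,0,0,-0.06,0],[1,0,0,0,0],[1,0,0,0,0]]'
python3 - <<'E'
from held import *
f=grab('wrist');held(.0095)
g=cv2.cvtColor(f['frame'],cv2.COLOR_RGB2GRAY)
print(g[212:234,255].tolist(),g[152:172,255].tolist());print(g[296:325,232].tolist(),g[296:325,280].tolist());print(g[168,236:276].tolist())
a=plan(.50,-.2,.14);a=plan(.50,-.05,.14,start=a)
E
```

```text
t: 38.12
tool_pos: [0.6027, -0.3576, -0.0124]
orientation: [-0.564, 0.826, 0.001, -0.001]
wrist_force: [-0.6, 0.1, 0.1]
gripper_width: 0.0853
gripper_force: 0.0
t: 38.75
tool_pos: [0.6047, -0.3593, -0.0101]
orientation: [-0.564, 0.826, -0.001, 0.0]
wrist_force: [-0.4, -0.1, 5.3]
gripper_width: 0.0292
gripper_force: 61.0
t: 39.38
tool_pos: [0.6036, -0.3588, 0.1235]
orientation: [-0.563, 0.826, 0.001, -0.0]
wrist_force: [-0.7, 0.0, -2.0]
gripper_width: 0.029
gripper_force: 60.4
-0.002 front v 222.8 rear v 307.0 lugtip v 164.9 lug u 244.6 266.0  front u 222.7 288.2
0 front v 218.7 rear v 303.7 lugtip v 161.5 lug u 244.5 266.0  front u 222.6 288.4
0.002 front v 214.6 rear v 300.3 lugtip v 158.0 lug u 244.5 266.1  front u 222.4 288.5
[92, 93, 92, 93, 94, 92, 93, 93, 93, 96, 106, 124, 142, 153, 163, 164, 142, 87, 115, 114, 113, 113] [153, 153, 154, 156, 156, 155, 155, 129, 18, 24, 27, 28, 31, 33, 30, 32, 31, 30, 30, 29]
[160, 160, 160, 160, 161, 161, 161, 161, 162, 152, 151, 158, 156, 151, 154, 154, 153, 152, 152, 154, 163, 139, 30, 36, 38, 39, 37, 38, 37] [167, 167, 167, 167, 167, 167, 168, 168, 170, 157, 100, 101, 99, 99, 100, 100, 102, 103, 105, 107, 107, 58, 36, 38, 38, 33, 33, 38, 38]
[160, 161, 162, 162, 159, 155, 154, 158, 104, 21, 28, 31, 31, 30, 31, 30, 31, 32, 30, 31, 32, 30, 30, 30, 31, 29, 29, 28, 24, 79, 143, 157, 155, 154, 152, 151, 150, 149, 151, 156]
pos [ 0.6032 -0.3585  0.1226] yaw 158.6 shift rows 4 each [-0.0344  0.0481 -0.0054]
pos [ 0.5  -0.2   0.14] yaw 158.6 shift rows 3 each [-0.0582  0.0228 -0.    ]
```

```bash
python3 -m pendant '[[1,-0.0344,0.0481,-0.005,0],[1,-0.0344,0.0481,-0.005,0],[1,-0.0344,0.0481,-0.005,0],[1,-0.0344,0.0481,-0.005,0],[1,-0.0582,0.0228,0,0]]'
python3 -m pendant '[[1,-0.0582,0.0228,0,0],[1,-0.0582,0.0228,0,0],[1,0,0,0,0.1141],[1,0,0,0,0.1141],[1,0,0,0,0.1141]]'
for i in 1; do python3 -m pendant '[[1,0,0,0,0.1141],[1,0,0,0,0.1141],[1,0,0,0,0.1141],[1,0,0,0,0.1141],[1,0,0,0,0.1141]]'; done
python3 -m pendant '[[1,0,0,0,0.1141],[1,0,0,0,0.1141],[1,0,0,0,0.1141],[1,0,0,0,0.1141],[1,0,0,0,0.1141]]'
python3 -m pendant '[[1,0,0,0,0.1141],[1,0,0,0,0.1141],[1,0,0,0,0.1141],[1,0,0,0,0.1141],[1,0,0,0,0.1141]]'
python3 -m pendant '[[1,0,0,0,0.1141],[1,0,0,0,0.1141],[1,0,0,0,0.1141],[1,0,0,0,0],[1,0,0,0,0]]'
python3 - <<'E'
from held import *
f=grab('wrist');held(.0095,(-.001,))
g=cv2.cvtColor(f['frame'],cv2.COLOR_RGB2GRAY);print(g[212:234,255].tolist(),g[152:172,255].tolist())
a=plan(.5628,-.0317,.14,-57)
E
```

```text
t: 40.05
tool_pos: [0.4982, -0.1493, 0.1392]
orientation: [-0.563, 0.827, 0.001, -0.001]
wrist_force: [1.4, -0.1, -1.1]
gripper_width: 0.029
gripper_force: 60.4
t: 40.67
tool_pos: [0.4996, -0.0498, 0.1385]
orientation: [-0.321, 0.947, 0.001, -0.002]
wrist_force: [-0.4, 0.9, -3.1]
gripper_width: 0.029
gripper_force: 60.5
t: 41.3
tool_pos: [0.4996, -0.0502, 0.1385]
orientation: [0.121, 0.993, -0.0, -0.002]
wrist_force: [-0.0, -0.2, -1.2]
gripper_width: 0.0287
gripper_force: 60.5
t: 41.92
tool_pos: [0.4996, -0.0502, 0.1385]
orientation: [0.539, 0.842, -0.001, -0.002]
wrist_force: [0.5, -0.2, -1.1]
gripper_width: 0.0293
gripper_force: 60.5
t: 42.55
tool_pos: [0.4996, -0.0502, 0.1385]
orientation: [0.851, 0.526, -0.002, -0.001]
wrist_force: [0.2, -0.6, -0.5]
gripper_width: 0.029
gripper_force: 60.5
t: 43.18
tool_pos: [0.5003, -0.0502, 0.1396]
orientation: [0.959, 0.285, -0.001, -0.0]
wrist_force: [0.1, 0.6, -2.3]
gripper_width: 0.0288
gripper_force: 60.5
-0.001 front v 223.5 rear v 308.5 lugtip v 165.0 lug u 245.4 267.0  front u 223.4 289.6
[100, 101, 101, 101, 101, 101, 102, 101, 101, 106, 122, 136, 140, 144, 146, 148, 129, 84, 103, 102, 103, 103] [146, 147, 146, 146, 146, 146, 147, 141, 17, 26, 27, 27, 35, 39, 39, 38, 37, 38, 38, 38]
pos [ 0.5005 -0.0503  0.1399] yaw -56.9 shift rows 2 each [ 0.039   0.0115 -0.    ]
turn 0.1 deg clockwise (q6 after 2.47) rows 1 each 0.0009
```

```bash
python3 -m pendant '[[1,0.039,0.0115,0,0],[1,0.039,0.0115,0,0],[1,0,0,0.05,0],[1,0,0,0.055,0],[1,0,0,0,0]]'
python3 -m pendant '[[1,0,0,0,0],[1,0,0,0,0],[1,0,0,0,0],[1,0,0,0,0]]'
python3 - <<'E'
from h import *
plan(.5628,-.0317,.028,-57)
E
```

```text
t: 43.85
tool_pos: [0.5601, -0.0316, 0.0531]
orientation: [0.959, 0.284, -0.004, -0.001]
wrist_force: [-0.0, 0.6, -1.0]
gripper_width: 0.029
gripper_force: 60.3
t: 44.35
tool_pos: [0.5637, -0.0319, 0.0575]
orientation: [0.959, 0.284, 0.001, 0.0]
wrist_force: [1.7, 0.8, -1.3]
gripper_width: 0.0292
gripper_force: 60.3
pos [ 0.5637 -0.0319  0.0575] yaw -57.1 shift rows 1 each [-0.0009 -0.0008  0.0369]
turn -0.1 deg clockwise (q6 after 2.51) rows 1 each -0.0006
```

```bash
python3 -m pendant '[[1,-0.0009,-0.0008,0.02,0],[1,0,0,0.016,0],[1,0,0,0,0],[1,0,0,0,0]]'
python3 -m pendant '[[1,0,0,0.006,0],[1,0,0,0.006,0],[1,0,0,0,0],[1,0,0,0,0]]'
python3 -m pendant '[[1,0,0,0.006,0],[1,0,0,0.004,0],[1,0,0,0,0],[1,0,0,0,0]]'
```

```text
t: 44.85
tool_pos: [0.562, -0.0316, 0.0276]
orientation: [0.959, 0.284, -0.0, -0.0]
wrist_force: [0.9, -0.3, -1.1]
gripper_width: 0.0289
gripper_force: 60.4
t: 45.35
tool_pos: [0.5623, -0.0317, 0.0183]
orientation: [0.959, 0.284, -0.0, -0.0]
wrist_force: [-0.0, 1.0, -2.2]
gripper_width: 0.0292
gripper_force: 60.4
t: 45.85
tool_pos: [0.5623, -0.0317, 0.0102]
orientation: [0.959, 0.284, -0.0, -0.0]
wrist_force: [-0.5, 0.4, -1.9]
gripper_width: 0.0291
gripper_force: 60.5
```

```bash
python3 -m pendant '[[-1,0,0,0,0],[-1,0,0,0,0],[-1,0,0,0,0],[-1,0,0,-0.05,0],[-1,0,0,-0.06,0]]'
python3 -m pendant '[[-1,0,0,-0.06,0],[-1,0,0,0,0],[-1,0,0,0,0],[-1,0,0,0,0]]'
python3 - <<'E'
from seat import *
seat((.562,-.0322),33)
a=plan(.55,.03,.32);plan(.55,.03,.32,80.3)
E
```

```text
t: 46.48
tool_pos: [0.5614, -0.0316, 0.0983]
orientation: [0.959, 0.284, -0.001, -0.0]
wrist_force: [1.6, -0.4, -0.2]
gripper_width: 0.0854
gripper_force: 0.0
t: 46.98
tool_pos: [0.5614, -0.0316, 0.1447]
orientation: [0.959, 0.284, -0.001, -0.0]
wrist_force: [0.1, -0.3, -0.9]
gripper_width: 0.0853
gripper_force: 0.0
pred corners [[240.4, 163.7], [272.6, 163.7], [241.1, 210.1], [271.8, 210.0]]
col0 220 row0 141
row 190 [128, 129, 128, 129, 129, 130, 113, 37, 34, 33, 81, 132, 131, 131, 130, 132, 130, 130, 130, 131, 130, 130, 131, 130, 130, 114, 22, 24, 22, 54, 68, 84, 83, 83, 83, 80, 131]
row 202 [192, 191, 195, 134, 128, 169, 171, 147, 130, 129, 121, 131, 130, 130, 130, 129, 130, 130, 131, 131, 130, 131, 131, 131, 131, 113, 81, 84, 83, 91, 93, 88, 83, 83, 122, 134, 132]
col 246 [27, 46, 88, 122, 120, 120, 37, 44, 35, 88, 88, 88, 129, 79, 88, 91, 91, 87, 87, 102, 132, 131, 131, 131, 131, 130, 129, 130, 130, 130, 131, 131, 131, 130, 127, 155, 172, 129, 195, 193, 192, 192, 193, 195, 194, 196]
col 266 [29, 16, 91, 110, 117, 121, 11, 26, 46, 88, 87, 98, 131, 86, 87, 89, 89, 86, 85, 112, 130, 131, 130, 131, 130, 130, 130, 130, 131, 131, 130, 131, 130, 132, 82, 86, 94, 145, 126, 193, 191, 191, 197, 195, 192, 195]
pos [ 0.5614 -0.0316  0.1447] yaw -57.1 shift rows 4 each [ 0.0075 -0.0181 -0.0548]
pos [ 0.5614 -0.0316  0.1447] yaw -57.1 shift rows 4 each [ 0.0075 -0.0181 -0.0548]
turn 42.6 deg clockwise (q6 after 3.25) rows 5 each 0.0948
```

```bash
python3 -m pendant '[[-1,0.0075,-0.0181,-0.055,0],[-1,0.0075,-0.0181,-0.055,0],[-1,0.0075,-0.0181,-0.055,0],[-1,0.0075,-0.0181,-0.055,0],[-1,0,0,0,-0.117]]'
python3 -m pendant '[[-1,0,0,0,-0.117],[-1,0,0,0,-0.117],[-1,0,0,0,-0.117],[-1,0,0,0,-0.117],[-1,0,0,0,-0.117]]'
python3 -m pendant '[[-1,0,0,0,-0.117],[-1,0,0,0,-0.117],[-1,0,0,0,-0.117],[-1,0,0,0,-0.117],[-1,0,0,0,-0.117]]'
python3 -m pendant '[[-1,0,0,0,-0.117],[-1,0,0,0,-0.117],[-1,0,0,0,0],[-1,0,0,0,0]]'
python3 - <<'E'
from h import *
f=grab('wrist','w13'); t=grab('top')
a=plan(.672,-.031,.31,80.3);a=plan(.672,-.031,.21,start=a)
g=cv2.cvtColor(f['frame'],cv2.COLOR_RGB2GRAY)
for P,al in(((.562,-.0322),33),((.5786,.0663),-37.9),((.5952,.1648),110.6)):
    al=np.radians(al);X=np.array([np.cos(al),np.sin(al),0]);Y=np.array([-X[1],X[0],0]);c=np.array([*P,.074])
    q=proj(f,[c+i*.023*X+j*.015*Y for i,j in((1,1),(1,-1),(-1,-1),(-1,1))]); m=np.zeros_like(g);cv2.fillPoly(m,[q.round().astype(int)],1)
    k=np.ones((3,3),np.uint8); print(q.mean(0).round(0),'in',np.median(g[m>0]),np.percentile(g[m>0],[5,95]))
E
```

```text
t: 47.65
tool_pos: [0.5518, 0.031, 0.3251]
orientation: [0.928, 0.373, 0.002, 0.001]
wrist_force: [-0.1, -0.1, -0.5]
gripper_width: 0.0855
gripper_force: 0.0
t: 48.28
tool_pos: [0.5508, 0.03, 0.3211]
orientation: [0.666, 0.746, -0.001, -0.001]
wrist_force: [0.3, 0.7, -0.1]
gripper_width: 0.0856
gripper_force: 0.0
t: 48.9
tool_pos: [0.5508, 0.03, 0.3211]
orientation: [0.266, 0.964, -0.0, -0.001]
wrist_force: [0.2, 0.5, 0.1]
gripper_width: 0.0853
gripper_force: 0.0
t: 49.4
tool_pos: [0.5509, 0.03, 0.3217]
orientation: [0.09, 0.996, -0.0, -0.001]
wrist_force: [0.1, 0.4, -0.9]
gripper_width: 0.0854
gripper_force: 0.0
pos [0.5509 0.03   0.322 ] yaw 79.7 shift rows 3 each [-0.0542 -0.016   0.005 ]
turn -0.6 deg clockwise (q6 after 0.22) rows 1 each -0.0063
pos [ 0.672 -0.031  0.31 ] yaw 80.3 shift rows 2 each [0.     0.     0.0625]
[217. 170.] in 129.0 [ 68.35 132.  ]
[280. 169.] in 130.0 [ 86. 133.]
[343. 169.] in 130.0 [ 77. 136.]
```

```bash
python3 -m pendant '[[-1,-0.0542,-0.016,0.005,-0.006],[-1,-0.0542,-0.016,0.005,0],[-1,-0.0542,-0.016,0.005,0],[-1,0,0,0,0],[-1,0,0,0,0]]'
python3 -m pendant '[[-1,0,0,0.045,0],[-1,0,0,0.045,0],[-1,0,0,0.034,0],[-1,0,0,0,0],[-1,0,0,0,0]]'
python3 -m pendant '[[1,0,0,0,0],[1,0,0,0,0],[1,0,0,0,0],[1,0,0,0,0],[1,0,0,0,0]]'
```

```text
t: 50.12
tool_pos: [0.6724, -0.03, 0.3098]
orientation: [0.084, 0.996, 0.0, -0.001]
wrist_force: [-0.8, -0.7, -0.0]
gripper_width: 0.0855
gripper_force: 0.0
t: 50.75
tool_pos: [0.6725, -0.0296, 0.2136]
orientation: [0.084, 0.996, 0.0, 0.001]
wrist_force: [-0.5, -0.3, 0.0]
gripper_width: 0.0855
gripper_force: 0.0
t: 51.38
tool_pos: [0.6726, -0.0316, 0.2116]
orientation: [0.084, 0.996, -0.001, 0.0]
wrist_force: [-1.1, -5.2, 3.3]
gripper_width: 0.0206
gripper_force: 58.4
```

```bash
python3 -m pendant '[[1,0.0427,0,0.0011,0],[1,0.0438,0,0.0098,0],[1,0,0,0,0]]'
python3 -m pendant '[[1,0.041,0,0.0184,0],[1,0.0365,0,0.0261,0],[1,0,0,0,0]]'
python3 -m pendant '[[1,0.0306,0,0.0329,0],[1,0.0235,0,0.0383,0],[1,0,0,0,0]]'
```

```text
t: 51.75
tool_pos: [0.6022, -0.018, 0.2023]
orientation: [0.084, 0.996, 0.0, -0.001]
wrist_force: [1.3, -0.4, 0.8]
gripper_width: 0.0001
gripper_force: 0.0
t: 52.12
tool_pos: [0.5418, -0.0079, 0.1658]
orientation: [0.084, 0.996, -0.0, -0.001]
wrist_force: [0.0, 0.1, 1.0]
gripper_width: 0.0002
gripper_force: 0.0
t: 52.5
tool_pos: [0.5002, -0.0008, 0.109]
orientation: [0.084, 0.996, -0.0, -0.001]
wrist_force: [0.5, 0.2, 0.5]
gripper_width: -0.0003
gripper_force: 0.0
```

The grip slipped off the tab. I'll rise and look.

```bash
python3 -m pendant '[[-1,0,0,-0.06,0],[-1,0,0,-0.06,0],[-1,0,0,-0.06,0],[-1,0,0,-0.06,0],[-1,0,0,0,0]]'
python3 - <<'E'
from h import *
f=grab('wrist','w14'); g=grab('scene','s14'); print(st()[0]['tool_pos'])
a=cv2.imread('pics/w14.png'); b=cv2.resize(cv2.imread('pics/s14.png')[90:250,180:393],(512,384),interpolation=cv2.INTER_CUBIC)
cv2.imwrite('pics/c14.png',cv2.resize(np.vstack([a[100:],b[:316]]),(512,600)))
E
```

```text
t: 53.12
tool_pos: [0.5041, -0.001, 0.3079]
orientation: [0.084, 0.996, 0.0, 0.005]
wrist_force: [-0.2, -0.5, -1.0]
gripper_width: 0.0849
gripper_force: 0.0
[ 0.5025555  -0.00099098  0.30336819]
```

View pics/c14.png

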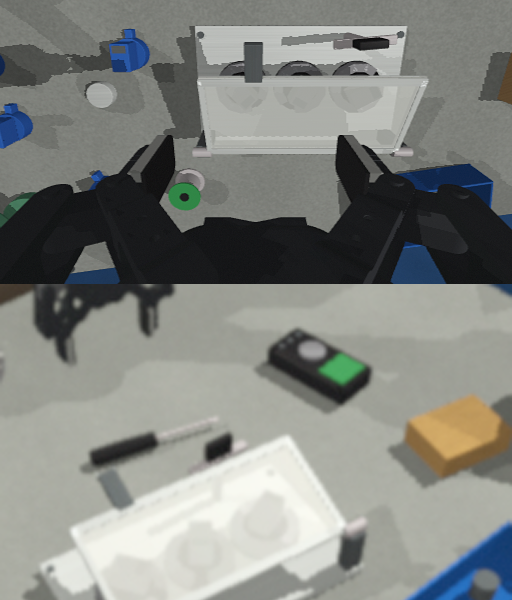

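The cover has been pushed most of the way down: its front edge is at wrist v≈178 and the tab runs from (254,142) to (254,180). I'll solve its angle and then press it shut with closed fingers on the tab.

```bash
python3 - <<'E'
from h import *
from scipy.optimize import brentq
f=load('wrist'); h=np.array([.658,-.0285,.083]);x=np.array([.986,-.168,0]);z=np.array([0,0,1.])
pt=lambda r,t,w=0: h-x*r*np.cos(t)+z*(r*np.sin(t)+w)
for t in(0,.1,.2,.3,.4,.5,.6): print(t,proj(f,[pt(.147,t,.003),pt(.197,t,.003),pt(.180,t,0)]).round(1).tolist())
t=brentq(lambda t:proj(f,[pt(.197,t,.003)])[0,1]-142,0,.8);print(t,pt(.18,t,.005))
a=plan(*pt(.18,t)[:2],.10); 
E
```

```text
0 [[253.3, 164.1], [253.2, 129.9], [253.2, 141.6]]
0.1 [[253.2, 166.7], [253.2, 131.9], [253.2, 143.8]]
0.2 [[253.2, 170.4], [253.1, 135.5], [253.2, 147.6]]
0.3 [[253.2, 175.4], [253.1, 141.0], [253.1, 153.0]]
0.4 [[253.1, 181.7], [253.0, 148.7], [253.1, 160.2]]
0.5 [[253.1, 189.4], [252.9, 158.5], [253.0, 169.2]]
0.6 [[253.1, 198.3], [252.9, 170.7], [253.0, 180.2]]
0.314340768579027 [4.89216447e-01 2.58252491e-04 1.43654130e-01]
pos [ 0.5026 -0.001   0.3034] yaw 80.4 shift rows 4 each [ 0.0042 -0.0003  0.0636]
```

```bash
python3 -m pendant '[[1,0.023,0,0,0],[1,0,0,0,0],[1,0,0,0.06,0],[1,0,0,0.06,0],[1,0,0,0.06,0]]'
python3 -m pendant '[[1,0,0,0.03,0],[1,0,0,0.03,0],[1,0,0,0.03,0],[1,0,0,0,0]]'
python3 -m pendant '[[1,0,0,0.02,0],[1,0,0,0.015,0],[1,0,0,0.01,0],[1,0,0,0,0]]'
```

```text
t: 53.85
tool_pos: [0.4828, 0.0021, 0.1558]
orientation: [0.084, 0.996, -0.0, -0.0]
wrist_force: [0.6, 0.0, 0.5]
gripper_width: 0.0002
gripper_force: 0.0
t: 54.35
tool_pos: [0.4813, 0.0021, 0.0837]
orientation: [0.084, 0.996, -0.0, -0.002]
wrist_force: [1.0, 0.7, -0.8]
gripper_width: -0.0
gripper_force: 0.0
t: 54.85
tool_pos: [0.4826, 0.0022, 0.05]
orientation: [0.084, 0.996, -0.0, 0.0]
wrist_force: [-1.2, 0.5, 2.4]
gripper_width: -0.0003
gripper_force: 1.7
```

```bash
python3 -m pendant '[[1,0,0,0.005,0],[1,0,0,0,0],[1,0,0,0,0]]'
python3 -m pendant '[[1,0,0,0.005,0],[1,0,0,0,0],[1,0,0,0,0]]'
python3 -m pendant '[[1,0,0,0.005,0],[1,0,0,0,0],[1,0,0,0,0]]'
```

```text
t: 55.22
tool_pos: [0.4828, 0.0022, 0.0497]
orientation: [0.084, 0.996, 0.0, 0.002]
wrist_force: [-12.4, 0.7, 31.8]
gripper_width: 0.0001
gripper_force: 15.6
t: 55.6
tool_pos: [0.4831, 0.0022, 0.0493]
orientation: [0.084, 0.996, 0.0, 0.003]
wrist_force: [-24.6, 0.3, 58.9]
gripper_width: -0.0002
gripper_force: 29.7
t: 55.98
tool_pos: [0.4833, 0.0022, 0.0489]
orientation: [0.084, 0.996, 0.0, 0.004]
wrist_force: [-36.2, 0.2, 87.6]
gripper_width: 0.0002
gripper_force: 43.9
```

```bash
python3 -m pendant '[[1,0,0,-0.03,0],[-1,0,0,-0.06,0],[-1,0,0,-0.06,0],[-1,0,0,-0.05,0],[-1,0,0,0,0]]'
python3 -m pendant '[[-1,0,0,0,0],[-1,0,0,0,0]]'
python3 - <<'E'
from h import *
f=grab('wrist','w15'); h=np.array([.658,-.0285,.083]);x=np.array([.986,-.168,0]);y=np.array([.168,.986,0]);z=np.array([0,0,1.])
pt=lambda r,t,w=0: h-x*r*np.cos(t)+z*(r*np.sin(t)+w)
for t in(0,.06,.15): print(t,proj(f,[pt(.147,t,.003),pt(.197,t,.003),pt(.147,t,.003)+y*.08]).round(1).tolist())
g=cv2.cvtColor(f['frame'],cv2.COLOR_RGB2GRAY); u,v=proj(f,[pt(.197,0,.003)])[0].astype(int); print(u,v,g[v-14:v+66:2,u].tolist())
u,v=proj(f,[pt(.147,0,.003)+y*.08])[0].astype(int); print(u,v,g[v-16:v+17,u].tolist())
a=plan(.5055,.1600,.19,-4.8);
E
```

```text
t: 56.6
tool_pos: [0.4844, 0.0022, 0.2009]
orientation: [0.084, 0.996, 0.0, 0.003]
wrist_force: [-0.5, -0.0, -0.7]
gripper_width: 0.0723
gripper_force: 0.0
t: 56.85
tool_pos: [0.4817, 0.0022, 0.1962]
orientation: [0.084, 0.996, -0.0, -0.001]
wrist_force: [0.2, -0.3, -0.1]
gripper_width: 0.0855
gripper_force: 0.0
0 [[253.7, 205.3], [253.6, 161.4], [324.7, 205.3]]
0.06 [[253.6, 208.2], [253.6, 163.8], [326.6, 208.2]]
0.15 [[253.6, 213.7], [253.5, 169.1], [329.7, 213.7]]
253 161 [121, 106, 181, 183, 184, 185, 184, 159, 79, 82, 82, 82, 82, 82, 81, 82, 82, 83, 82, 81, 82, 81, 83, 83, 83, 83, 82, 83, 82, 83, 82, 80, 84, 180, 176, 169, 158, 158, 158, 159]
324 205 [190, 191, 195, 110, 118, 121, 122, 28, 32, 55, 59, 76, 74, 73, 73, 81, 118, 147, 148, 185, 185, 183, 181, 183, 183, 182, 183, 183, 171, 164, 168, 168, 168]
pos [0.4817 0.0022 0.1963] yaw 80.4 shift rows 3 each [0.0012 0.0665 0.0026]
turn 85.2 deg clockwise (q6 after 1.66) rows 9 each 0.1052
```

```bash
python3 -m pendant '[[-1,0.0012,0.0665,0.0026,0],[-1,0.0012,0.0665,0.0026,0],[-1,0.0012,0.0665,0.0026,0],[-1,0,0,0,0.105],[-1,0,0,0,0.105]]'
python3 -m pendant '[[-1,0,0,0,0.105],[-1,0,0,0,0.105],[-1,0,0,0,0.105],[-1,0,0,0,0.105],[-1,0,0,0,0.105]]'
python3 -m pendant '[[-1,0,0,0,0.105],[-1,0,0,0,0.105],[-1,0,0,0,0],[-1,0,0,0,0]]'
python3 - <<'E'
from h import *
f=grab('wrist'); g=cv2.cvtColor(f['frame'],cv2.COLOR_RGB2GRAY)
plan(.5055,.16,.0625,-4.8); u,v=proj(f,[[.505,.1603,.126]])[0].astype(int); print(u,v)
m=((g<40)[v-40:v+40,u-40:u+40]).astype(np.uint8); n,l,s,c=cv2.connectedComponentsWithStats(m); i=l[40,40]; print(s[i],c[i]+[u-40,v-40])
E
```

```text
t: 57.52
tool_pos: [0.5057, 0.1609, 0.1901]
orientation: [0.248, 0.969, -0.001, -0.001]
wrist_force: [0.5, 0.7, 0.4]
gripper_width: 0.0855
gripper_force: 0.0
t: 58.15
tool_pos: [0.5058, 0.1599, 0.1904]
orientation: [0.616, 0.788, -0.001, -0.001]
wrist_force: [-0.2, 0.4, -0.3]
gripper_width: 0.0852
gripper_force: 0.0
t: 58.65
tool_pos: [0.506, 0.16, 0.191]
orientation: [0.734, 0.679, -0.0, -0.0]
wrist_force: [0.5, 0.2, 0.4]
gripper_width: 0.0853
gripper_force: 0.0
pos [0.5061 0.16   0.1912] yaw -4.5 shift rows 3 each [-0.     -0.0002  0.0536]
turn 0.3 deg clockwise (q6 after 1.96) rows 1 each 0.0028
253 189
[ 37  15  11  46 501] [255.00798403 186.54491018]
```

```bash
python3 -m pendant '[[-1,0,0,0.06,0],[-1,0,0,0.06,0],[-1,0,0,0.04,0],[-1,0,0,0,0],[-1,0,0,0,0]]'
python3 -m pendant '[[1,0,0,0,0],[1,0,0,0,0],[1,0,0,0,0],[1,0,0,0,0],[1,0,0,0,0]]'
python3 -m pendant '[[1,0,0,0,-0.11],[1,0,0,0,-0.11],[1,0,0,0,-0.11],[1,0,0,0,-0.11],[1,0,0,0,0]]'
python3 -m pendant '[[1,0,0,0,-0.11],[1,0,0,0,-0.11],[1,0,0,0,-0.11],[1,0,0,0,-0.11],[1,0,0,0,0]]'
```

```text
t: 59.32
tool_pos: [0.507, 0.1603, 0.0649]
orientation: [0.735, 0.678, 0.001, 0.0]
wrist_force: [-0.5, -0.1, 0.0]
gripper_width: 0.0855
gripper_force: 0.0
t: 59.95
tool_pos: [0.5061, 0.1601, 0.0639]
orientation: [0.735, 0.678, 0.0, -0.0]
wrist_force: [-2.6, -0.3, 4.3]
gripper_width: 0.0107
gripper_force: 59.6
t: 60.58
tool_pos: [0.5052, 0.1599, 0.0639]
orientation: [0.462, 0.887, -0.0, -0.001]
wrist_force: [-5.0, -1.0, 7.0]
gripper_width: 0.0108
gripper_force: 60.1
t: 61.2
tool_pos: [0.5047, 0.1592, 0.0639]
orientation: [0.134, 0.991, -0.001, -0.001]
wrist_force: [-6.3, -3.7, 8.5]
gripper_width: 0.0109
gripper_force: 60.3
```

```bash
python3 -m pendant '[[-1,0,0,0,0],[-1,0,0,0,0],[-1,0,0,0,0],[-1,0,0,0,0],[-1,0,0,-0.06,0]]'
python3 -m pendant '[[-1,0,0,-0.06,0],[-1,0,0,-0.06,0],[-1,0,0,-0.06,0],[-1,0,0,0,0],[-1,0,0,0,0]]'
python3 - <<'E'
from h import *
f=grab('wrist','w16'); g=cv2.cvtColor(f['frame'],cv2.COLOR_RGB2GRAY)
u,v=proj(f,[[.505,.1603,.126]])[0].astype(int); m=((g<40)[v-40:v+40,u-40:u+40]).astype(np.uint8); n,l,s,c=cv2.connectedComponentsWithStats(m); i=l[40,40]; print(s[i])
y,x=np.where(l==i); uv=np.c_[x+u-40,y+v-40]; P=onz(f,uv,.12)[:,:2]; w,V=np.linalg.eigh(np.cov(P.T)); print('fin heading',np.degrees(np.arctan2(V[1,1],V[0,1])))
h=np.array([.658,-.0285,.083]);X=np.array([.986,-.168,0])
for P,al in(((.562,-.0322),33),((.5786,.0663),-37.9),((.5952,.1648),110.6)):
    al=np.radians(al);A=np.array([np.cos(al),np.sin(al),0]);B=np.array([-A[1],A[0],0]);c=np.array([*P,.074])
    q=proj(f,[c+i*.023*A+j*.015*B for i,j in((1,1),(1,-1),(-1,-1),(-1,1))]); mm=np.zeros_like(g);cv2.fillPoly(mm,[q.round().astype(int)],1)
    print(q.mean(0).round(0),'in',np.percentile(g[mm>0],[5,50,95]))
for t in(0,.06): print(proj(f,[h-X*.197*np.cos(t)+np.array([0,0,.197*np.sin(t)+.003])]).round(1))
E
```

```text
t: 61.82
tool_pos: [0.5036, 0.1593, 0.1085]
orientation: [0.135, 0.991, -0.002, -0.003]
wrist_force: [0.5, 0.2, 0.6]
gripper_width: 0.0853
gripper_force: 0.0
t: 62.45
tool_pos: [0.5063, 0.1601, 0.255]
orientation: [0.135, 0.991, -0.0, -0.0]
wrist_force: [0.0, 0.8, -0.5]
gripper_width: 0.0853
gripper_force: 0.0
[ 36  21   9  37 319]
fin heading 164.64758454502712
[137. 236.] in [ 58.45 168.   171.  ]
[205. 229.] in [164.   169.   170.15]
[274. 223.] in [165. 169. 169.]
[[130.3 167.1]]
[[126.3 169.3]]
```

```bash
python3 -c "
from cell import order
print(order.sign_off())"
```

```text
the job is handed in; nothing more can be done
None
```

I handed the job in at about 62 s of the 210 s: by my last measurements all three modules are seated lug-in-notch, the cover is shut (about 0 rad) and the turnbutton is across it at about 1.47 rad; the sign-off returned no verdict.

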